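# Open the chip rack's paddle-latched cover against its stay

## Task

Open the grey cover of the chip rack for the count: lift the red paddle to draw the hidden pawl, without heaving on the cover while it is still latched, and swing the cover up and over until it rests against the rubber buffer of the stay behind it. Bring it on gently so that the buffer is pressed in by some millimetres but is not driven to the end of its travel, leave the cover standing there with the paddle down and nothing touching it, and do not disturb the two orange lammers, the magenta marker or the aluminium scoop.

Things in the scene. Friction and masses are not known exactly. Their poses are not given: they have to be found in the camera images.
- rack: black open-topped chip rack case, fixed to the cart, 180 (x) by 280 (y) by 75 mm high, walls 6 mm; origin at the centre of its underside on the cart top, z up. The cover's hinge runs along y on its +x edge (the edge far from the robot), the latch is at its -x edge. Chips inside reach 46 mm above the cart top.
- rack_hinge (a point): middle of the cover's hinge line, fixed on the rack, 90 mm from the rack's origin along the rack's +x and 77 mm above the cart top; axes as the rack's
- lid (a joint): angle of the grey cover about the hinge line, rad: 0 shut and level, growing as its near edge swings up and over away from the robot. Panel 180 mm from hinge line to near edge, 280 mm wide, 8 mm thick, underside through the hinge line, about 0.35 kg. The stiff hinge (0.5 N m) holds it wherever it is left. It meets the buffer at an angle that differs each time, somewhere in 1.65 to 2.0.
- lid_edge (a point): middle of the underside of the cover's near (free) edge, moving with the cover; 180 mm from the hinge line
- paddle (a joint): angle of the red paddle relative to the cover, rad: 0 down, 0.6 fully lifted (its stop). Pivot parallel to the hinge line, 156 mm from it and 20 mm above the cover's underside, in the middle of the cover's width. The paddle's end towards the hinge lifts. The pawl clears the keeper from about 0.3 on. Return spring: 0.08 N m at 0, 0.17 at 0.6. Lifted fully, it pulls the cover up with it.
- paddle_grip (a point): centre of the red grip block at the paddle's lifting end: 26 mm along the paddle, 30 mm wide (along the hinge direction), 12 mm thick; 55 mm from the paddle pivot towards the hinge and, when down, 26 mm above the cover's top face, free around and below. Two dark lugs at the pivot, 52 mm over their outer faces, rise 23 mm over the cover. x axis along the paddle, y across.
- buffer (a joint): how far the stay's rubber-tipped sprung buffer is pressed in, m: 0 free, 0.018 end of travel, spring 600 N/m. The buffer (18 mm across) sits on a grey post behind the hinge, 95 mm to the +y side of the rack's middle, and meets the opened cover's upper face 100 mm from the hinge line; the post's lean is set differently each time and is not measured.
- lammer0_center (a point): centre of an orange lammer disc, 30 mm across, 6 mm thick, lying near the rack's -y side
- lammer1_center (a point): centre of an orange lammer disc, 30 mm across, 6 mm thick, lying near the rack's +y side
- marker: upright magenta acrylic roulette marker, 32 mm foot, 65 mm tall, near the rack's +y side; origin at the centre of its foot
- scoop: dull aluminium chip scoop lying flat, 250 mm long, blade 70 mm wide and 22 mm high at its +x end, at the rack's -y side; origin on its underside, 130 mm from the blade's front

How it is judged:
On the way, in this order (a step that is already met when the one before it is completed fails the run):
1. the paddle is lifted far enough to draw the pawl while the cover is still nearly shut (value of joint paddle above 0.28 rad and value of joint lid below 0.15 rad), for 0.05 s.
2. the cover is swung up past about 30 degrees (value of joint lid above 0.5 rad), for 0.1 s.
At the end, for the whole second after the job is handed in: the cover stands open past upright (over 1.55 rad), at rest against the buffer, which it presses in by 2 to 15 mm; the paddle is down again (under 0.1 rad) (value of joint lid above 1.55 rad and value of joint buffer between 0.002 and 0.015 m and value of joint paddle below 0.1 rad and velocity of joint lid between -0.05 and 0.05 rad/s); the robot touches nothing.
It fails at once if the cover is heaved on while latched (more than 20 N between pawl and keeper) (contact force between paddle and rack above 20 N).
It fails at once if the buffer is driven in by more than 15 mm (close to the end of its 18 mm travel) (value of joint buffer above 0.015 m).
It fails at once if a lammer, the marker or the scoop is moved more than 20 mm (distance of any of lammer0_center, lammer1_center, marker, scoop from where it was at the start of the episode above 0.02 m).
It fails at once if the marker is knocked over (angle between marker's own z axis and vertical above 0.4 rad).
It also fails if it takes over 64 s, if anything falls off the work surface, if the arm or the gripper's body presses on something with over 40 N, if the wrist force passes 120 N, or if a joint passes its speed limit or range.

## Robot

A 7-joint arm with a two-finger parallel gripper is mounted at the origin on the work surface. World frame = base frame: x ahead of the robot, y to its left, z up, the work surface at z = 0. Lengths are in m, angles in rad, forces in N, time in s.
With the tool pointing down it reaches from about 0.35 to 0.9 m from the base axis. Payload 8.1 kg.
Tool frame: the origin (TCP) lies between the finger pads; the fingertips stand 19 mm ahead of it and the grasp point (between the pads) is the TCP; y points along the fingers, x is the direction in which the jaws open and shut, and the axes are right-handed (so a half turn about y gives the same grasp; the last joint's range is limited). The gripper opens to 92 mm and grips with 3 to 60 N. Pads are 19 mm wide; open, the fingers measure 130 mm over their backs; the gripper's body (75 mm by 190 mm) begins 47 mm behind the grasp point.
Start: joints at [-1.366, 0.434, 0.025, 1.573, -0.012, 1.134, -0.075], TCP at [0.189, 0.596, 0.246] pointing down, gripper open.
Joint ranges: [-2.62, 2.62], [-0.44, 2.09], [-1.27, 1.32], [0.08, 2.57], [-1.32, 4.46], [0.12, 2], [-2.74, 2.74]. Speed limits (rad/s): [2.22, 2.22, 3.01, 3.01, 3.14, 3.14, 3.14].

## Interface

Orientations are given as a rotation vector (axis times angle).
In Python, from cell import arm gives the robot as it stands.
- The arm moves only by the tool move_arm, never from a script. Its argument "series" is a list of rows, each an object of numbers: "x", "y", "z": the shift along the tool's x, y, z in cm; "rx", "ry", "rz": the turn, a rotation vector about the tool's x, y, z in rad. In form: [{"x": .., "y": .., "z": .., "rx": .., "ry": .., "rz": ..}, ...]. A call has 1 to 12 rows; each row shifts and turns the pose as measured when the row begins, along the tool's axes as they then stand; what a row does not reach is not made up. A row lasts 1/8 s, in which the tool goes at most 62.5 mm and 10.7 degrees, less where a joint would pass 70% of its speed; a pose out of reach is approached as far as the arm can. A call is refused whole if a number of a shift passes 6.25 or a number of a turn 0.188, either way. A call with a gripper value outside its range is refused whole. "jaw" is the finger opening in cm, from 0 to 9.18, set as the call begins (left out, the last holds). The fingers move at their own pace and stop on an object; "newtons" is the grip in N (left out, the last holds). Time passes only in rows, so rows that do not move let the fingers close. It gives the time, the measured TCP pose, the force and the opening at its end, in the units of the state.
- arm.observe(): the state, without advancing time (a new reading comes with each control period).
- arm.get_image(name): name is "scene" or "top" or "wrist"; returns the picture (480x640x3 uint8, blue, green, red); there is no depth.
- arm.camera_params(name): a dict with "K" (3x3 intrinsics, pixels), "R" (3x3) and "t" (3): a world point X has camera coordinates R X + t; the wrist camera has in their place "tool_from_camera" (4x4, takes a point from camera to tool coordinates, whose origin is the TCP and whose axes are the tool frame's). Camera axes: x right, y down, z forward; pixel columns grow to the right and rows downward; lengths in m; the calibration is good to about 2 mm. The wrist camera is an equidistant fisheye: a pixel r from the principal point sees the ray r / f radians off the axis. A picture is of the moment at which its call begins: read the wrist's pose just before it. camera_params takes no time and is no camera call.
- arm.sign_off(): hands the job in, once; it reports no verdict.
The state is a dict: "clock": time; "joints": joint angles; "dq": joint speeds; "joint_efforts": joint torques, N m; "position": TCP position; "ee_rot": TCP orientation; "force": force on the tool from outside, world axes, zero at the start; "ft_torque": the same for the moment, N m; "width": opening from 0.0 (shut) to 1.0 (fully open).
Only numpy, scipy, OpenCV 4.12 (cv2) and the standard library are available. Lean on these libraries where they do the work, as an engineer would, in place of code of your own. Each camera call takes 0.05 s, during which the arm holds its last target.

## Working session

There is one attempt and no reset: what is moved stays moved. The work goes in short steps, Python scripts to look and compute and a tool call to move; the robot and the scene stay as the last step left them, time stands still between calls to the robot, and variables do not carry over. Pictures are saved under pics/ and viewed, and the job is handed in when it is done.

Besides the shell and the picture viewer there is one more tool, called after ">>>" as a command line: name --argument value ..., lists and objects as JSON in quotes. move_arm: Moves the arm, as the interface text tells. Its arguments: {"type":"object","properties":{"series":{"type":"array","items":{"type":"object","properties":{"x":{"type":"number"},"y":{"type":"number"},"z":{"type":"number"},"rx":{"type":"number"},"ry":{"type":"number"},"rz":{"type":"number"}}}},"jaw":{"type":"number"},"newtons":{"type":"number"}},"required":["series"]}

```bash
mkdir -p pics; ls
python3 - <<'E'
from cell import arm
import cv2,numpy as np
s=arm.observe();print(s)
for n in ["scene","top","wrist"]:
    cv2.imwrite(f"pics/{n}0.png",arm.get_image(n)); p=arm.camera_params(n); print(n,{k:np.round(v,4).tolist() if not isinstance(v,str) else v for k,v in p.items()})
E
```

```text
pics
{'clock': 0.0, 'joints': array([-1.36565687,  0.43522108,  0.02496094,  1.57408151, -0.0115886 ,
        1.13400352, -0.07512298]), 'dq': array([-0.00092088,  0.00081401, -0.00062925, -0.00055854,  0.00012655,
       -0.00164924, -0.00038262]), 'joint_efforts': array([ 1.68627193e-04, -6.67862606e+01,  9.85602401e-01, -3.14455783e+01,
       -6.03986043e-02,  4.27515793e-02,  1.51411414e-04]), 'position': array([0.18921979, 0.59516824, 0.24495203]), 'ee_rot': array([-1.34030855, -0.97869532,  0.98064247]), 'force': array([ 0.2958745 , -0.25905945,  0.30158357]), 'ft_torque': array([0.02726875, 0.0511729 , 0.05098893]), 'width': 1.0010962582190817}
scene {'K': [[452.6032, 0.0, 321.5811], [0.0, 452.6032, 239.8508], [0.0, 0.0, 1.0]], 'R': [[-0.8338, 0.5518, 0.016], [0.3322, 0.5248, -0.7837], [-0.4409, -0.6481, -0.6209]], 't': [0.4559, -0.0699, 1.074]}
top {'K': [[532.048, 0.0, 319.482], [0.0, 532.048, 246.0822], [0.0, 0.0, 1.0]], 'R': [[0.0177, -0.9994, 0.029], [-0.9846, -0.0225, -0.1733], [0.1739, -0.0255, -0.9844]], 't': [-0.0498, 0.5247, 1.1346]}
wrist {'K': [[371.6483, 0.0, 317.0002], [0.0, 371.6483, 236.1089], [0.0, 0.0, 1.0]], 'tool_from_camera': [[1.0, -0.0004, -0.001, -0.0009], [0.0009, -0.2452, 0.9695, -0.1402], [-0.0006, -0.9695, -0.2452, 0.0649], [0.0, 0.0, 0.0, 1.0]]}
```

View pics/scene0.png

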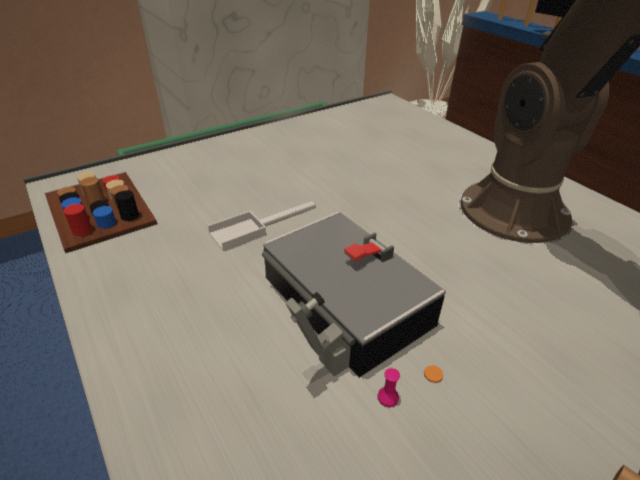

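View pics/top0.png

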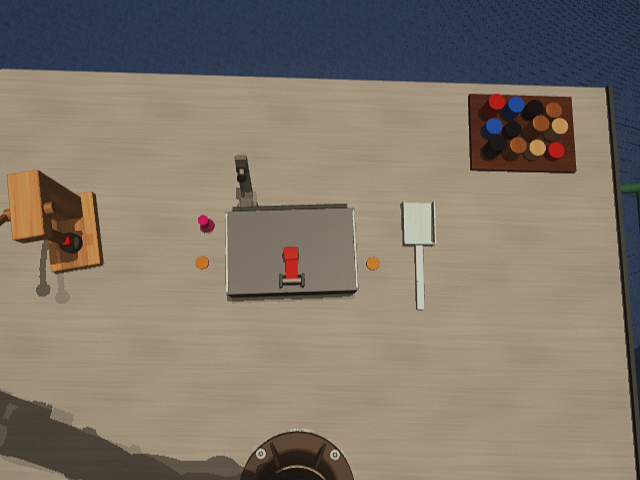

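View pics/wrist0.png

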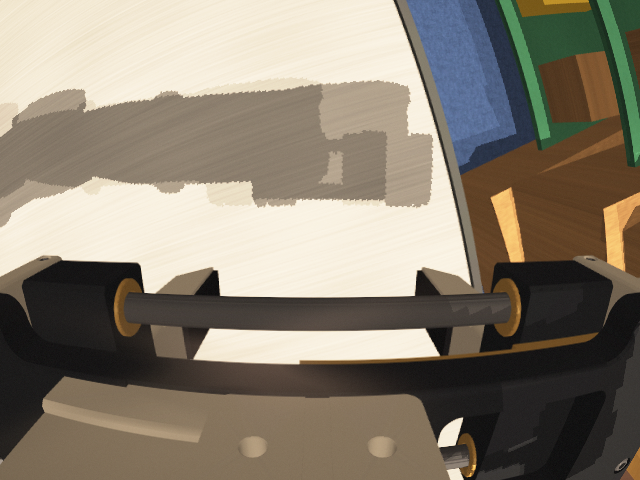

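```bash
cat > h.py <<'E'
from cell import arm
import numpy as np, cv2
from scipy.spatial.transform import Rotation as Ro
def ray(n,uv):
    p=arm.camera_params(n)
    d=np.linalg.inv(p['K'])@[uv[0],uv[1],1.]
    R=np.array(p['R']);return -R.T@p['t'],R.T@d
def onz(n,uv,z):
    o,d=ray(n,uv);return o+d*(z-o[2])/d[2]
def proj(n,X):
    p=arm.camera_params(n);c=np.array(p['R'])@X+p['t'];q=p['K']@c;return q[:2]/q[2]
E
python3 -c "
from h import *
s=arm.observe();print(Ro.from_rotvec(s['ee_rot']).as_matrix().round(3))
im=cv2.imread('pics/top0.png');cv2.imwrite('pics/top0c.png',cv2.resize(im[0:300,150:550],None,fx=2,fy=2,interpolation=cv2.INTER_CUBIC))"
```

```text
[[ 0.303 -0.    -0.953]
 [ 0.953 -0.001  0.303]
 [-0.001 -1.    -0.   ]]
```

View pics/top0c.png

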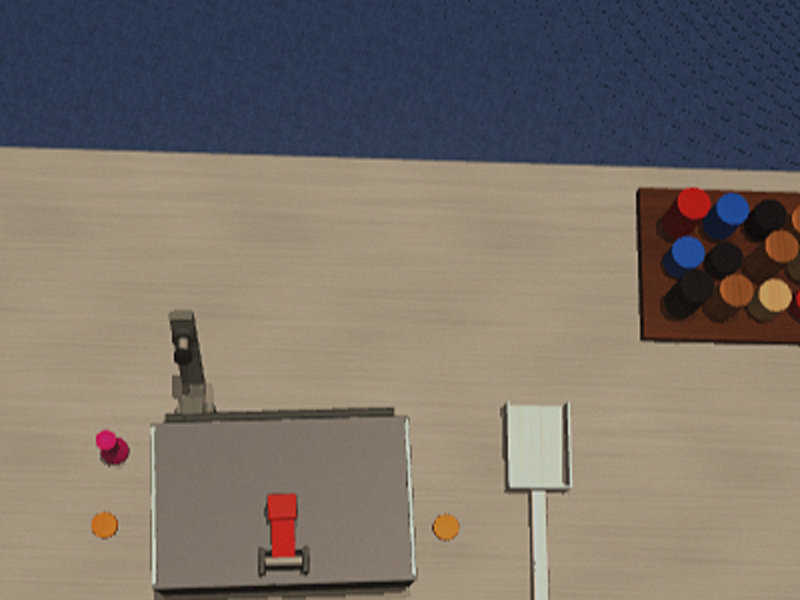

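```bash
python3 -c "
from h import *
for n,uv,z in [('nl',(226.5,294),.085),('nr',(357.3,289.5),.085),('fl',(226.2,211.5),.085),('fr',(353.8,208),.085),('grip',(291.2,253.5),.117),('lam0',(373,263.5),.006),('lam1',(202,262.5),.006),('marker top',(203,220),.065),('postTop',(240.5,157),.15)]:
  print(n,onz('top',uv,z).round(4))
im=cv2.imread('pics/top0.png');cv2.imwrite('pics/top0d.png',cv2.resize(im[145:305,215:375],None,fx=3.7,fy=3.7,interpolation=cv2.INTER_CUBIC))
im=cv2.imread('pics/scene0.png');cv2.imwrite('pics/sc0d.png',cv2.resize(im[200:400,250:450],None,fx=3,fy=3,interpolation=cv2.INTER_CUBIC))
"
```

```text
nl [0.4121 0.1555 0.085 ]
nr [ 0.4272 -0.1201  0.085 ]
fl [0.5901 0.1647 0.085 ]
fr [ 0.6047 -0.1115  0.085 ]
grip [0.4962 0.0211 0.117 ]
lam0 [ 0.4951 -0.1636  0.006 ]
lam1 [0.4888 0.2259 0.006 ]
marker top [0.5745 0.2174 0.065 ]
postTop [0.6912 0.1307 0.15  ]
```

View pics/top0d.png

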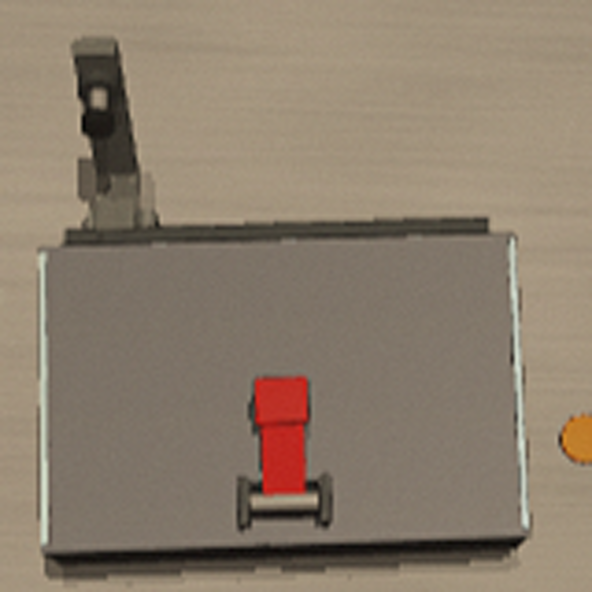

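View pics/sc0d.png

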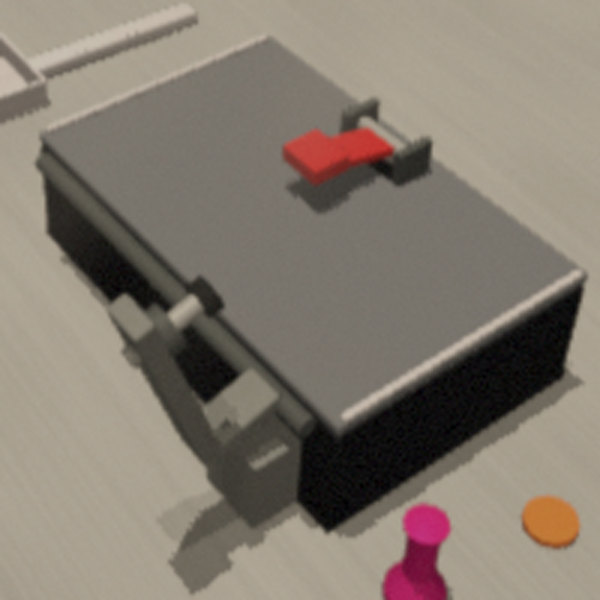

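```bash
cat >> h.py <<'E'
yaw=0.053
ex=np.array([np.cos(yaw),np.sin(yaw),0]);ey=np.array([-np.sin(yaw),np.cos(yaw),0]);ez=np.array([0,0,1.])
C=np.array([0.5085,0.0222,0.0]); H=C+0.090*ex+0.077*ez
def Rt(a):  # tool pointing down, tilted: a>0 = approach tilts toward +x (fingers forward)
    y=np.sin(a)*ex-np.cos(a)*ez
    return np.column_stack([ey,y,np.cross(ey,y)])
def rows(wps,p=None,R=None):
    s=arm.observe()
    if p is None:p=s['position'];R=Ro.from_rotvec(s['ee_rot']).as_matrix()
    for q,Q in wps:
        d=R.T@(q-p)*100; w=Ro.from_matrix(R.T@Q).as_rotvec()
        print({k:round(float(v),2 if k in 'xyz' else 3) for k,v in zip(['x','y','z','rx','ry','rz'],[*d,*w])})
        p,R=q,Q
def line(q,Q,n):
    s=arm.observe();p=s['position'];R=Ro.from_rotvec(s['ee_rot'])
    w=(R.inv()*Ro.from_matrix(Q)).as_rotvec()
    return [(p+(q-p)*k/n,(R*Ro.from_rotvec(w*k/n)).as_matrix()) for k in range(1,n+1)]
def st():
    s=arm.observe();R=Ro.from_rotvec(s['ee_rot']).as_matrix();d=s['position']-H
    print('t',s['clock'],'rel hinge mm',(np.array([d@ex,d@ey,d[2]])*1000).round(1),'tilt',round(float(np.arctan2(R[:,1]@ex,-R[2,1])),3),'F(rack)',np.round([s['force']@ex,s['force']@ey,s['force'][2]],2),'w',round(s['width'],3))
    print('   tool x in rack',np.round([R[:,0]@ex,R[:,0]@ey,R[2,0]],3),'q',s['joints'].round(2))
E
python3 -c "
from h import *
g=H-0.101*ex+0.034*ez
st();print(g)
rows(line(g+0.09*ez,Rt(0),12))"
```

```text
t 0.15 rel hinge mm [-378.4  589.2  168.1] tilt -0.0 F(rack) [ 0.29  0.39 -0.61] w 0.999
   tool x in rack [ 0.353  0.936 -0.001] q [-1.37  0.44  0.02  1.57 -0.01  1.13 -0.08]
[0.49751545 0.02161727 0.111     ]
{'x': -3.78, 'y': 0.37, 'z': -3.9, 'rx': -0.0, 'ry': -0.03, 'rz': -0.0}
{'x': -3.89, 'y': 0.37, 'z': -3.78, 'rx': -0.0, 'ry': -0.03, 'rz': -0.0}
{'x': -4.0, 'y': 0.37, 'z': -3.66, 'rx': -0.0, 'ry': -0.03, 'rz': -0.0}
{'x': -4.11, 'y': 0.37, 'z': -3.54, 'rx': -0.0, 'ry': -0.03, 'rz': -0.0}
{'x': -4.22, 'y': 0.37, 'z': -3.42, 'rx': -0.0, 'ry': -0.03, 'rz': -0.0}
{'x': -4.32, 'y': 0.37, 'z': -3.29, 'rx': -0.0, 'ry': -0.03, 'rz': -0.0}
{'x': -4.41, 'y': 0.37, 'z': -3.16, 'rx': -0.0, 'ry': -0.03, 'rz': -0.0}
{'x': -4.51, 'y': 0.37, 'z': -3.02, 'rx': -0.0, 'ry': -0.03, 'rz': -0.0}
{'x': -4.6, 'y': 0.37, 'z': -2.88, 'rx': -0.0, 'ry': -0.03, 'rz': -0.0}
{'x': -4.68, 'y': 0.37, 'z': -2.74, 'rx': -0.0, 'ry': -0.03, 'rz': -0.0}
{'x': -4.76, 'y': 0.37, 'z': -2.6, 'rx': -0.0, 'ry': -0.03, 'rz': -0.0}
{'x': -4.84, 'y': 0.37, 'z': -2.46, 'rx': -0.0, 'ry': -0.03, 'rz': -0.0}
```

>>> move_arm --series '[{"x": -3.8, "y": 0.3, "z": -3.9, "ry": -0.03}, {"x": -3.9, "y": 0.3, "z": -3.8, "ry": -0.03}, {"x": -4.0, "y": 0.3, "z": -3.65, "ry": -0.03}, {"x": -4.1, "y": 0.3, "z": -3.5, "ry": -0.03}, {"x": -4.2, "y": 0.3, "z": -3.4, "ry": -0.03}, {"x": -4.3, "y": 0.3, "z": -3.3, "ry": -0.03}, {"x": -4.4, "y": 0.3, "z": -3.2, "ry": -0.03}, {"x": -4.5, "y": 0.3, "z": -3.0, "ry": -0.03}, {"x": -4.6, "y": 0.3, "z": -2.9, "ry": -0.03}, {"x": -4.7, "y": 0.3, "z": -2.7, "ry": -0.03}, {"x": -4.8, "y": 0.3, "z": -2.6, "ry": -0.03}, {"x": -4.8, "y": 0.3, "z": -2.5, "ry": -0.03}]' --jaw 7.0 --newtons 20

```text
invalid input
```

```bash
python3 -c "
from h import *
st()
g=H-0.101*ex+0.034*ez
rows(line(g+0.08*ez,Rt(0),4))"
```

```text
t 0.15 rel hinge mm [-378.4  589.2  168.1] tilt -0.0 F(rack) [ 0.29  0.39 -0.61] w 0.999
   tool x in rack [ 0.353  0.936 -0.001] q [-1.37  0.44  0.02  1.57 -0.01  1.13 -0.08]
{'x': -11.33, 'y': 1.37, 'z': -11.69, 'rx': -0.0, 'ry': -0.09, 'rz': -0.0}
{'x': -12.34, 'y': 1.36, 'z': -10.62, 'rx': -0.0, 'ry': -0.09, 'rz': -0.0}
{'x': -13.24, 'y': 1.36, 'z': -9.47, 'rx': -0.0, 'ry': -0.09, 'rz': -0.0}
{'x': -14.04, 'y': 1.36, 'z': -8.23, 'rx': -0.0, 'ry': -0.09, 'rz': -0.0}
```

>>> move_arm --series '[{"x": -3.8, "y": 0.3, "z": -3.9, "rx": 0, "ry": -0.03, "rz": 0}, {"x": -3.9, "y": 0.3, "z": -3.8, "rx": 0, "ry": -0.03, "rz": 0}, {"x": -4.0, "y": 0.3, "z": -3.65, "rx": 0, "ry": -0.03, "rz": 0}, {"x": -4.1, "y": 0.3, "z": -3.5, "rx": 0, "ry": -0.03, "rz": 0}]' --jaw 7.0 --newtons 20

```text
clock: 0.65
position: [0.2917, 0.4023, 0.2312]
ee_rot: [-1.288, -1.076, 1.079]
force: [1.3, -0.2, 0.6]
width: 0.763
```

>>> move_arm --series '[{"x": -4.2, "y": 0.3, "z": -3.4, "rx": 0, "ry": -0.03, "rz": 0}, {"x": -4.3, "y": 0.3, "z": -3.3, "rx": 0, "ry": -0.03, "rz": 0}, {"x": -4.4, "y": 0.3, "z": -3.2, "rx": 0, "ry": -0.03, "rz": 0}, {"x": -4.5, "y": 0.3, "z": -3.0, "rx": 0, "ry": -0.03, "rz": 0}, {"x": -4.6, "y": 0.3, "z": -2.9, "rx": 0, "ry": -0.03, "rz": 0}, {"x": -4.7, "y": 0.3, "z": -2.7, "rx": 0, "ry": -0.03, "rz": 0}, {"x": -4.8, "y": 0.3, "z": -2.6, "rx": 0, "ry": -0.03, "rz": 0}, {"x": -4.8, "y": 0.3, "z": -2.5, "rx": 0, "ry": -0.03, "rz": 0}]'

```text
clock: 1.65
position: [0.5077, 0.0098, 0.2069]
ee_rot: [-1.174, -1.263, 1.262]
force: [1.9, 0.5, 0.0]
width: 0.762
```

```bash
python3 -c "
from h import *
st()
g=H-0.101*ex+0.034*ez
rows(line(g+0.08*ez,Rt(0),2))
cv2.imwrite('pics/w1.png',arm.get_image('wrist'))"
```

```text
t 1.65 rel hinge mm [-91.5 -12.3 129.9] tilt 0.0 F(rack) [1.94 0.44 0.  ] w 0.762
   tool x in rack [-0.02  1.    0.  ] q [-0.35  0.28  0.28  1.92 -0.1   0.95  1.62]
{'x': 0.63, 'y': 0.79, 'z': 0.46, 'rx': 0.0, 'ry': 0.01, 'rz': 0.0}
{'x': 0.62, 'y': 0.79, 'z': 0.47, 'rx': 0.0, 'ry': 0.01, 'rz': 0.0}
```

View pics/w1.png

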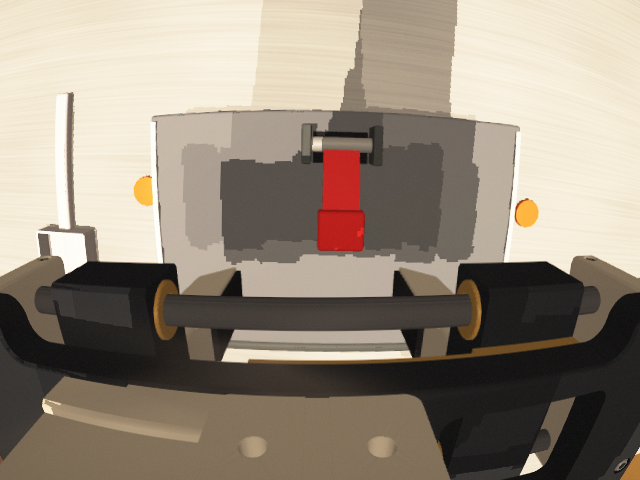

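```bash
cat >> h.py <<'E'
def wonz(uv,z):
    p=arm.camera_params('wrist');s=arm.observe();K=p['K'];T=np.array(p['tool_from_camera'])
    v=np.array([uv[0]-K[0][2],uv[1]-K[1][2]]);r=np.hypot(*v);a=r/K[0][0]
    d=np.array([*(v/r*np.sin(a)),np.cos(a)]);R=Ro.from_rotvec(s['ee_rot']).as_matrix()
    o=s['position']+R@T[:3,3];d=R@T[:3,:3]@d
    return o+d*(z-o[2])/d[2]
E
python3 -c "
from h import *
def rel(X):
  d=X-H;return np.round([d@ex*1000,d@ey*1000],1)
for uv in [(318,211),(365,212),(319,250),(364,250)]: print(rel(wonz(uv,.117)))
for uv in [(153,117),(519,127)]: print(rel(wonz(uv,.085)))
"
```

```text
[-112.2  -21.8]
[-112.     7.9]
[-86.6 -20.8]
[-87.    8.4]
[-177.3 -145.4]
[-176.5  131.7]
```

>>> move_arm --series '[{"x": 0.6, "y": 0.8, "z": 0.8, "rx": 0, "ry": 0.02, "rz": 0}, {"x": 0, "y": 0.8, "z": 0, "rx": 0, "ry": 0, "rz": 0}, {"x": 0, "y": 0, "z": 0, "rx": 0, "ry": 0, "rz": 0}]'

```text
clock: 2.08
position: [0.501, 0.0073, 0.1893]
ee_rot: [-1.191, -1.24, 1.244]
force: [0.7, -1.0, 0.5]
width: 0.764
```

```bash
python3 -c "
from h import *
st()
cv2.imwrite('pics/w2.png',arm.get_image('wrist'))
im=cv2.imread('pics/scene0.png');cv2.imwrite('pics/sc0e.png',cv2.resize(im[210:290,330:410],None,fx=7,fy=7,interpolation=cv2.INTER_CUBIC))
"
```

```text
t 2.075 rel hinge mm [-98.2 -14.5 112.3] tilt 0.001 F(rack) [ 0.61 -1.07  0.5 ] w 0.764
   tool x in rack [ 0.009  1.    -0.004] q [-0.35  0.3   0.29  1.96 -0.1   0.9   1.6 ]
```

View pics/w2.png

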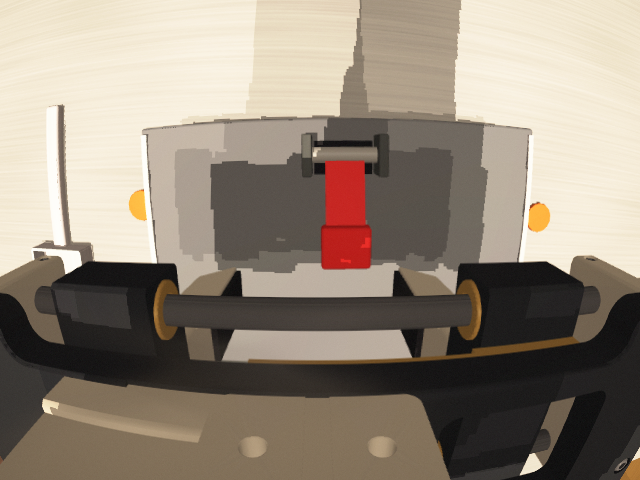

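View pics/sc0e.png

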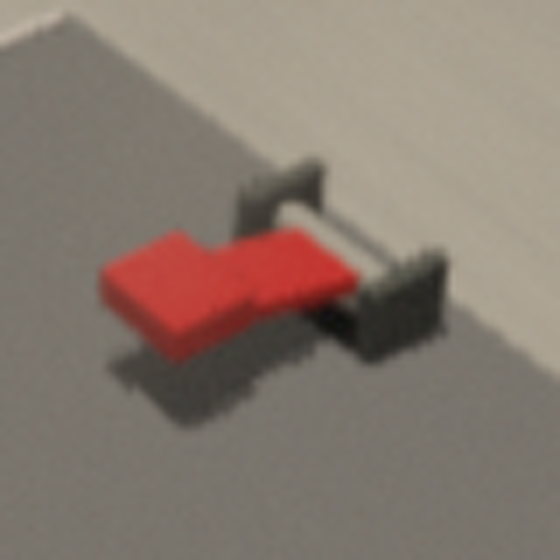

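```bash
python3 -c "
from h import *
st()
def rel(X):
  d=X-H;return np.round([d@ex*1000,d@ey*1000],1)
for uv in [(322,226),(371,226),(323,268),(369,268)]: print(rel(wonz(uv,.117)))
for uv in [(144,130),(531,129)]: print(rel(wonz(uv,.085)))
print('scene')
for uv in [(330+101/7,210+278/7),(330+178/7,210+232/7),(330+262/7,210+285/7),(330+180/7,210+330/7)]: print(rel(onz('scene',uv,.117)))
"
```

```text
t 2.125 rel hinge mm [-98.1 -14.3 112.6] tilt 0.001 F(rack) [0.26 0.3  0.33] w 0.763
   tool x in rack [ 0.008  1.    -0.004] q [-0.35  0.29  0.29  1.96 -0.1   0.9   1.6 ]
[-115.6  -12.9]
[-115.4   16.1]
[-89.6 -12.4]
[-89.2  15.6]
[-179.1 -136.7]
[-180.6  140.3]
scene
[-86.2  -7.3]
[-112.8  -10.1]
[-116.2   17.3]
[-89.4  18.7]
```

>>> move_arm --series '[{"x": 1.6, "y": 0, "z": 0.4, "rx": 0, "ry": -0.009, "rz": 0}, {"x": 0, "y": 0, "z": 0, "rx": 0, "ry": 0, "rz": 0}, {"x": 0, "y": 1.5, "z": 0, "rx": 0, "ry": 0, "rz": 0}, {"x": 0, "y": 1.5, "z": 0, "rx": 0, "ry": 0, "rz": 0}, {"x": 0, "y": 1.5, "z": 0, "rx": 0, "ry": 0, "rz": 0}, {"x": 0, "y": 1.0, "z": 0, "rx": 0, "ry": 0, "rz": 0}, {"x": 0, "y": 0, "z": 0, "rx": 0, "ry": 0, "rz": 0}]'

```text
clock: 3.0
position: [0.4957, 0.0264, 0.1308]
ee_rot: [-1.184, -1.252, 1.254]
force: [-0.5, 0.7, 0.3]
width: 0.759
```

```bash
python3 -c "
from h import *
st()
cv2.imwrite('pics/w3.png',arm.get_image('wrist'))
"
```

```text
t 3.0 rel hinge mm [-102.6    4.9   53.8] tilt 0.001 F(rack) [-0.51  0.71  0.32] w 0.759
   tool x in rack [-0.006  1.    -0.003] q [-0.36  0.37  0.26  2.03 -0.13  0.75  1.6 ]
```

View pics/w3.png

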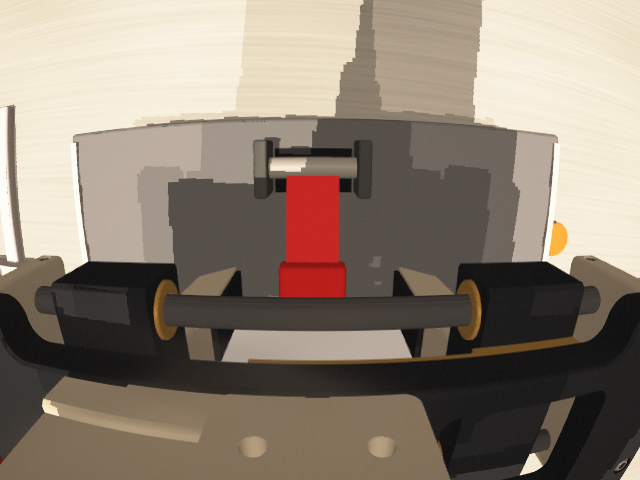

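>>> move_arm --series '[{"x": -0.3, "y": 1.0, "z": 0, "rx": 0, "ry": 0.006, "rz": 0}, {"x": 0, "y": 0.8, "z": 0, "rx": 0, "ry": 0, "rz": 0}, {"x": 0, "y": 0, "z": 0, "rx": 0, "ry": 0, "rz": 0}]'

```text
clock: 3.42
position: [0.4968, 0.023, 0.1126]
ee_rot: [-1.189, -1.248, 1.248]
force: [0.3, -1.0, -0.4]
width: 0.762
```

```bash
python3 -c "
from h import *
st()
"
```

```text
t 3.425 rel hinge mm [-101.6    1.5   35.6] tilt 0.003 F(rack) [ 0.2  -1.05 -0.36] w 0.762
   tool x in rack [ 0.001  1.    -0.003] q [-0.35  0.4   0.25  2.05 -0.14  0.71  1.61]
```

Well placed. Close the jaws.

>>> move_arm --series '[{"x": 0, "y": 0, "z": 0, "rx": 0, "ry": 0, "rz": 0}, {"x": 0, "y": 0, "z": 0, "rx": 0, "ry": 0, "rz": 0}, {"x": 0, "y": 0, "z": 0, "rx": 0, "ry": 0, "rz": 0}, {"x": 0, "y": 0, "z": 0, "rx": 0, "ry": 0, "rz": 0}, {"x": 0, "y": 0, "z": 0, "rx": 0, "ry": 0, "rz": 0}, {"x": 0, "y": 0, "z": 0, "rx": 0, "ry": 0, "rz": 0}]' --jaw 2.0 --newtons 25

```text
clock: 4.18
position: [0.4973, 0.024, 0.1133]
ee_rot: [-1.189, -1.251, 1.248]
force: [0.3, -0.0, -0.4]
width: 0.323
```

```bash
cat >> h.py <<'E'
def blk(th,ph):
    a=np.array([55*np.cos(ph)-14*np.sin(ph)-156, 55*np.sin(ph)+14*np.cos(ph)+20])
    c,s=np.cos(th),np.sin(th)
    return np.array([a[0]*c+a[1]*s, -a[0]*s+a[1]*c]) # rel hinge mm x,z
E
python3 -c "
from h import *
st()
s=arm.observe();d=s['position']-H;off=np.array([d@ex*1000,d[2]*1000])-blk(0,0)
w=[]
for ph in [.06,.12,.18,.24,.3,.36,.42,.48,.54,.6]:
  b=blk(0,ph)+off; w.append((H+ex*b[0]/1000+ey*(d@ey)+ez*b[1]/1000,Rt(ph)))
rows(w)
"
```

```text
t 4.175 rel hinge mm [-101.1    2.4   36.3] tilt 0.005 F(rack) [ 0.32 -0.05 -0.41] w 0.323
   tool x in rack [-0.     1.    -0.002] q [-0.35  0.4   0.25  2.05 -0.14  0.71  1.61]
{'x': -0.0, 'y': -0.33, 'z': 0.09, 'rx': -0.055, 'ry': 0.0, 'rz': -0.002}
{'x': -0.0, 'y': -0.33, 'z': 0.09, 'rx': -0.06, 'ry': 0.0, 'rz': 0.0}
{'x': -0.0, 'y': -0.33, 'z': 0.09, 'rx': -0.06, 'ry': 0.0, 'rz': -0.0}
{'x': 0.0, 'y': -0.33, 'z': 0.09, 'rx': -0.06, 'ry': -0.0, 'rz': 0.0}
{'x': -0.0, 'y': -0.33, 'z': 0.09, 'rx': -0.06, 'ry': -0.0, 'rz': -0.0}
{'x': 0.0, 'y': -0.33, 'z': 0.09, 'rx': -0.06, 'ry': 0.0, 'rz': 0.0}
{'x': -0.0, 'y': -0.33, 'z': 0.09, 'rx': -0.06, 'ry': -0.0, 'rz': 0.0}
{'x': -0.0, 'y': -0.33, 'z': 0.09, 'rx': -0.06, 'ry': 0.0, 'rz': -0.0}
{'x': 0.0, 'y': -0.33, 'z': 0.09, 'rx': -0.06, 'ry': -0.0, 'rz': -0.0}
{'x': -0.0, 'y': -0.33, 'z': 0.09, 'rx': -0.06, 'ry': -0.0, 'rz': 0.0}
```

>>> move_arm --series '[{"x": 0, "y": -0.33, "z": 0.09, "rx": -0.06, "ry": 0, "rz": 0}, {"x": 0, "y": -0.33, "z": 0.09, "rx": -0.06, "ry": 0, "rz": 0}, {"x": 0, "y": -0.33, "z": 0.09, "rx": -0.06, "ry": 0, "rz": 0}]'

```text
clock: 4.55
position: [0.4937, 0.0238, 0.1227]
ee_rot: [-1.319, -1.388, 1.153]
force: [-1.2, 0.3, 0.3]
width: 0.328
```

```bash
python3 -c "
from h import *
st();print(blk(0,.18))
"
```

```text
t 4.55 rel hinge mm [-104.7    2.4   45.7] tilt 0.187 F(rack) [-1.16  0.38  0.3 ] w 0.328
   tool x in rack [-0.001  1.    -0.003] q [-0.38  0.3   0.26  2.2  -0.12  0.47  1.58]
[-104.39501092   43.62043824]
```

>>> move_arm --series '[{"x": 0, "y": -0.33, "z": 0.09, "rx": -0.06, "ry": 0, "rz": 0}, {"x": 0, "y": -0.33, "z": 0.09, "rx": -0.06, "ry": 0, "rz": 0}, {"x": 0, "y": -0.33, "z": 0.09, "rx": -0.06, "ry": 0, "rz": 0}, {"x": 0, "y": -0.33, "z": 0.09, "rx": -0.06, "ry": 0, "rz": 0}, {"x": 0, "y": 0, "z": 0, "rx": 0, "ry": 0, "rz": 0}]'

```text
clock: 5.18
position: [0.4861, 0.0237, 0.1345]
ee_rot: [-1.481, -1.56, 1.017]
force: [1.8, -2.7, -1.0]
width: 0.324
```

```bash
python3 -c "
from h import *
st();print(blk(0,.42))
cv2.imwrite('pics/w4.png',arm.get_image('wrist'))
im=arm.get_image('scene')
cv2.imwrite('pics/sc4.png',cv2.resize(im[150:400,230:480],None,fx=2.4,fy=2.4,interpolation=cv2.INTER_CUBIC))
"
```

```text
t 5.175 rel hinge mm [-112.3    2.6   57.5] tilt 0.421 F(rack) [ 1.67 -2.84 -1.  ] w 0.324
   tool x in rack [-0.003  1.    -0.006] q [-0.36  0.2   0.18  2.39  0.19  0.14  1.25]
[-111.48875463   55.21007008]
```

View pics/w4.png

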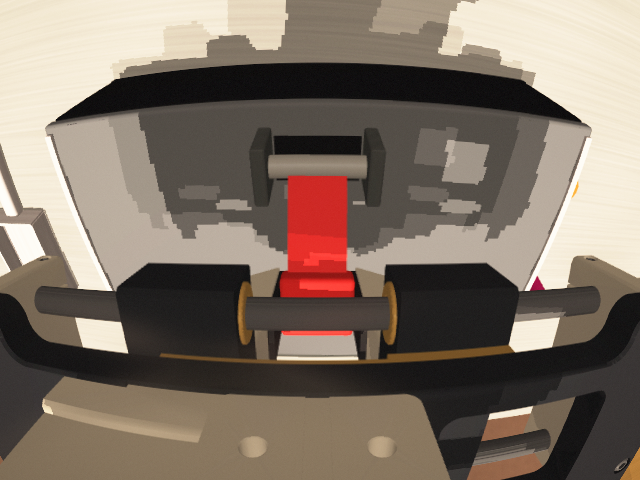

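View pics/sc4.png

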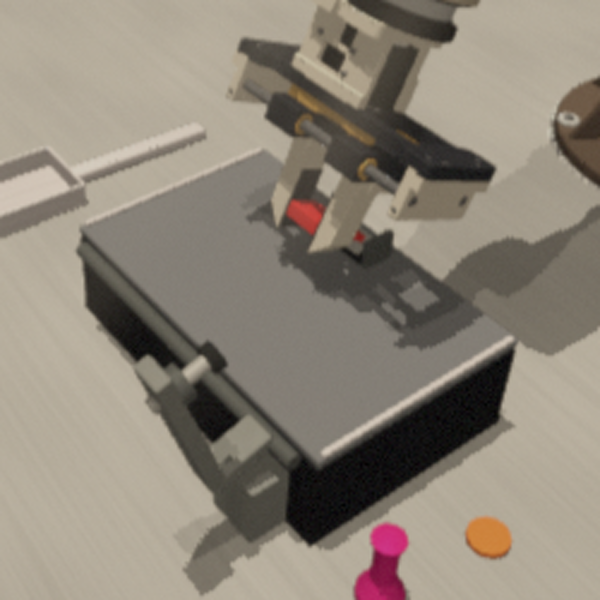

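```bash
cat >> h.py <<'E'
def lidrows(ths,ph=.6,first=None):
    s=arm.observe();d=s['position']-H;w=[]
    for p in (first or []):
        b=blk(0,p)+[-.5,2.3];w.append((H+ex*b[0]/1000+ey*(d@ey)+ez*b[1]/1000,Rt(.42)))
    for t in ths:
        b=blk(t,ph)+[-.5,2.3];w.append((H+ex*b[0]/1000+ey*(d@ey)+ez*b[1]/1000,Rt(min(.42,.6-t))))
    rows(w)
E
python3 -c "
from h import *
lidrows([.04,.08,.12,.18,.24,.3,.36,.42,.48,.54,.6],first=[.5,.56,.6])
"
```

```text
{'x': -0.0, 'y': -0.46, 'z': 0.11, 'rx': -0.0, 'ry': 0.003, 'rz': -0.004}
{'x': -0.0, 'y': -0.32, 'z': 0.12, 'rx': 0.0, 'ry': 0.0, 'rz': 0.0}
{'x': -0.0, 'y': -0.21, 'z': 0.09, 'rx': 0.0, 'ry': 0.0, 'rz': 0.0}
{'x': 0.0, 'y': -0.32, 'z': -0.43, 'rx': 0.0, 'ry': 0.0, 'rz': 0.0}
{'x': 0.0, 'y': -0.3, 'z': -0.44, 'rx': 0.0, 'ry': 0.0, 'rz': 0.0}
{'x': 0.0, 'y': -0.29, 'z': -0.45, 'rx': 0.0, 'ry': 0.0, 'rz': 0.0}
{'x': -0.0, 'y': -0.4, 'z': -0.7, 'rx': 0.0, 'ry': 0.0, 'rz': 0.0}
{'x': 0.0, 'y': -0.35, 'z': -0.72, 'rx': 0.06, 'ry': 0.0, 'rz': -0.0}
{'x': 0.0, 'y': -0.35, 'z': -0.72, 'rx': 0.06, 'ry': -0.0, 'rz': -0.0}
{'x': 0.0, 'y': -0.35, 'z': -0.72, 'rx': 0.06, 'ry': 0.0, 'rz': 0.0}
{'x': -0.0, 'y': -0.35, 'z': -0.72, 'rx': 0.06, 'ry': 0.0, 'rz': -0.0}
{'x': -0.0, 'y': -0.35, 'z': -0.72, 'rx': 0.06, 'ry': -0.0, 'rz': 0.0}
{'x': -0.0, 'y': -0.35, 'z': -0.72, 'rx': 0.06, 'ry': -0.0, 'rz': -0.0}
{'x': -0.0, 'y': -0.35, 'z': -0.72, 'rx': 0.06, 'ry': 0.0, 'rz': -0.0}
```

>>> move_arm --series '[{"x": 0, "y": -0.4, "z": 0.1, "rx": 0, "ry": 0, "rz": 0}, {"x": 0, "y": -0.3, "z": 0.1, "rx": 0, "ry": 0, "rz": 0}, {"x": 0, "y": -0.2, "z": 0.1, "rx": 0, "ry": 0, "rz": 0}, {"x": 0, "y": -0.3, "z": -0.4, "rx": 0, "ry": 0, "rz": 0}, {"x": 0, "y": -0.3, "z": -0.4, "rx": 0, "ry": 0, "rz": 0}]' --newtons 35

```text
clock: 5.9
position: [0.4849, 0.0233, 0.1494]
ee_rot: [-1.478, -1.552, 1.02]
force: [-3.7, 4.1, -6.3]
width: 0.321
```

```bash
python3 -c "
from h import *
st();print(blk(0.08,.6))
im=arm.get_image('scene')
cv2.imwrite('pics/sc5.png',cv2.resize(im[150:400,230:480],None,fx=2.4,fy=2.4,interpolation=cv2.INTER_CUBIC))
"
```

```text
t 5.9 rel hinge mm [-113.5    2.4   72.4] tilt 0.414 F(rack) [-3.47  4.32 -6.27] w 0.321
   tool x in rack [ 0.     1.    -0.006] q [-0.35  0.17  0.17  2.37  0.18  0.2   1.26]
[-113.12903935   71.88060248]
```

View pics/sc5.png

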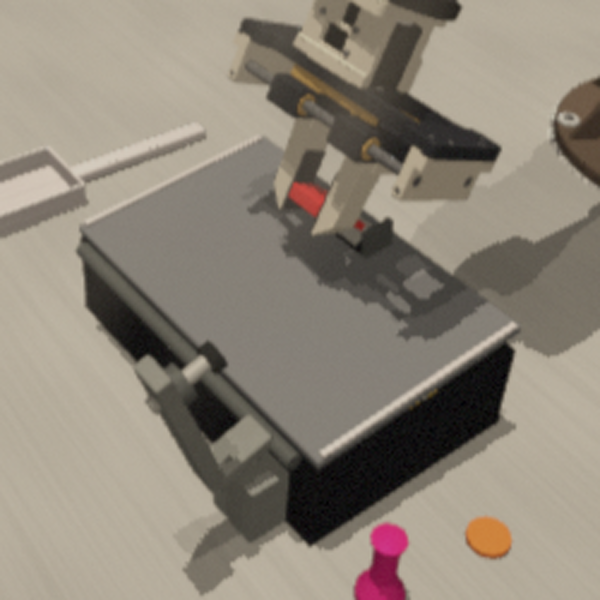

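The cover's near edge has lifted slightly (chips show through the gap); the pull is about 8 N. Continue the arc.

>>> move_arm --series '[{"x": 0, "y": -0.3, "z": -0.45, "rx": 0, "ry": 0, "rz": 0}, {"x": 0, "y": -0.4, "z": -0.7, "rx": 0, "ry": 0, "rz": 0}, {"x": 0, "y": -0.35, "z": -0.72, "rx": 0.06, "ry": 0, "rz": 0}, {"x": 0, "y": -0.35, "z": -0.72, "rx": 0.06, "ry": 0, "rz": 0}, {"x": 0, "y": -0.35, "z": -0.72, "rx": 0.06, "ry": 0, "rz": 0}, {"x": 0, "y": -0.35, "z": -0.72, "rx": 0.06, "ry": 0, "rz": 0}]'

```text
clock: 6.7
position: [0.5087, 0.0247, 0.1798]
ee_rot: [-1.295, -1.36, 1.174]
force: [-1.1, 0.8, -6.9]
width: 0.324
```

```bash
python3 -c "
from h import *
st();print(blk(0.42,.6))
lidrows([.5,.56,.62,.68,.74,.8,.86])
"
```

```text
t 6.7 rel hinge mm [-89.7   2.5 102.8] tilt 0.151 F(rack) [-1.09  0.84 -6.94] w 0.324
   tool x in rack [-0.001  1.    -0.005] q [-0.23  0.24  0.07  2.06  0.    0.69  1.46]
[-82.68167655 105.49284772]
{'x': -0.01, 'y': -0.88, 'z': -1.67, 'rx': 0.051, 'ry': 0.001, 'rz': -0.005}
{'x': 0.0, 'y': -0.35, 'z': -0.72, 'rx': 0.06, 'ry': 0.0, 'rz': -0.0}
{'x': -0.0, 'y': -0.35, 'z': -0.72, 'rx': 0.06, 'ry': -0.0, 'rz': -0.0}
{'x': -0.0, 'y': -0.35, 'z': -0.72, 'rx': 0.06, 'ry': 0.0, 'rz': -0.0}
{'x': 0.0, 'y': -0.35, 'z': -0.72, 'rx': 0.06, 'ry': -0.0, 'rz': 0.0}
{'x': 0.0, 'y': -0.35, 'z': -0.72, 'rx': 0.06, 'ry': -0.0, 'rz': -0.0}
{'x': 0.0, 'y': -0.35, 'z': -0.72, 'rx': 0.06, 'ry': 0.0, 'rz': -0.0}
```

>>> move_arm --series '[{"x": 0, "y": -0.45, "z": -0.8, "rx": 0.03, "ry": 0, "rz": 0}, {"x": 0, "y": -0.45, "z": -0.8, "rx": 0.03, "ry": 0, "rz": 0}, {"x": 0, "y": -0.35, "z": -0.72, "rx": 0.06, "ry": 0, "rz": 0}, {"x": 0, "y": -0.35, "z": -0.72, "rx": 0.06, "ry": 0, "rz": 0}, {"x": 0, "y": -0.35, "z": -0.72, "rx": 0.06, "ry": 0, "rz": 0}, {"x": 0, "y": -0.35, "z": -0.72, "rx": 0.06, "ry": 0, "rz": 0}, {"x": 0, "y": -0.35, "z": -0.72, "rx": 0.06, "ry": 0, "rz": 0}, {"x": 0, "y": -0.35, "z": -0.72, "rx": 0.06, "ry": 0, "rz": 0}]'

```text
clock: 7.7
position: [0.5601, 0.0275, 0.2055]
ee_rot: [-0.96, -1.015, 1.382]
force: [-4.9, 1.5, -2.6]
width: 0.321
```

```bash
python3 -c "
from h import *
st();print(blk(0.86,.6))
lidrows([.86,.92,.98,1.04,1.1,1.16])
im=arm.get_image('scene')
cv2.imwrite('pics/sc6.png',cv2.resize(im[100:400,200:500],None,fx=2,fy=2,interpolation=cv2.INTER_CUBIC))
"
```

```text
t 7.7 rel hinge mm [-38.2   2.6 128.5] tilt -0.305 F(rack) [-4.79  1.74 -2.55] w 0.321
   tool x in rack [-0.001  1.     0.001] q [-0.19  0.55  0.09  1.54 -0.07  1.37  1.55]
[-29.87281725 130.66221851]
{'x': -0.0, 'y': -0.66, 'z': -0.61, 'rx': -0.045, 'ry': 0.001, 'rz': 0.001}
{'x': -0.0, 'y': -0.35, 'z': -0.72, 'rx': 0.06, 'ry': -0.0, 'rz': 0.0}
{'x': -0.0, 'y': -0.35, 'z': -0.72, 'rx': 0.06, 'ry': 0.0, 'rz': 0.0}
{'x': -0.0, 'y': -0.35, 'z': -0.72, 'rx': 0.06, 'ry': -0.0, 'rz': -0.0}
{'x': -0.0, 'y': -0.35, 'z': -0.72, 'rx': 0.06, 'ry': 0.0, 'rz': -0.0}
{'x': 0.0, 'y': -0.35, 'z': -0.72, 'rx': 0.06, 'ry': -0.0, 'rz': 0.0}
```

View pics/sc6.png

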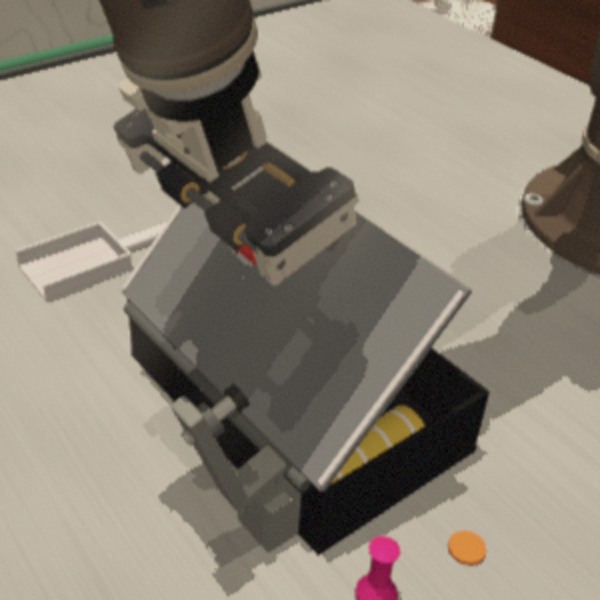

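>>> move_arm --series '[{"x": 0, "y": -0.5, "z": -0.6, "rx": 0, "ry": 0, "rz": 0}, {"x": 0, "y": -0.4, "z": -0.7, "rx": 0.03, "ry": 0, "rz": 0}, {"x": 0, "y": -0.35, "z": -0.72, "rx": 0.06, "ry": 0, "rz": 0}, {"x": 0, "y": -0.35, "z": -0.72, "rx": 0.06, "ry": 0, "rz": 0}, {"x": 0, "y": -0.35, "z": -0.72, "rx": 0.06, "ry": 0, "rz": 0}, {"x": 0, "y": 0, "z": 0, "rx": 0, "ry": 0, "rz": 0}]'

```text
clock: 8.5
position: [0.5959, 0.0296, 0.2113]
ee_rot: [-0.79, -0.841, 1.458]
force: [0.1, 2.3, 1.5]
width: 0.322
```

```bash
python3 -c "
from h import *
st();print(blk(1.1,.6))
im=arm.get_image('scene')
cv2.imwrite('pics/sc7.png',cv2.resize(im[100:400,200:500],None,fx=2,fy=2,interpolation=cv2.INTER_CUBIC))
cv2.imwrite('pics/top7.png',cv2.resize(arm.get_image('top')[100:320,180:400],None,fx=2.7,fy=2.7,interpolation=cv2.INTER_CUBIC))
"
```

```text
t 8.5 rel hinge mm [ -2.3   2.7 134.3] tilt -0.53 F(rack) [0.25 2.24 1.55] w 0.322
   tool x in rack [-0.     1.     0.006] q [-0.17  0.75  0.11  1.23 -0.09  1.7   1.56]
[  2.0421507  134.01802184]
```

View pics/sc7.png

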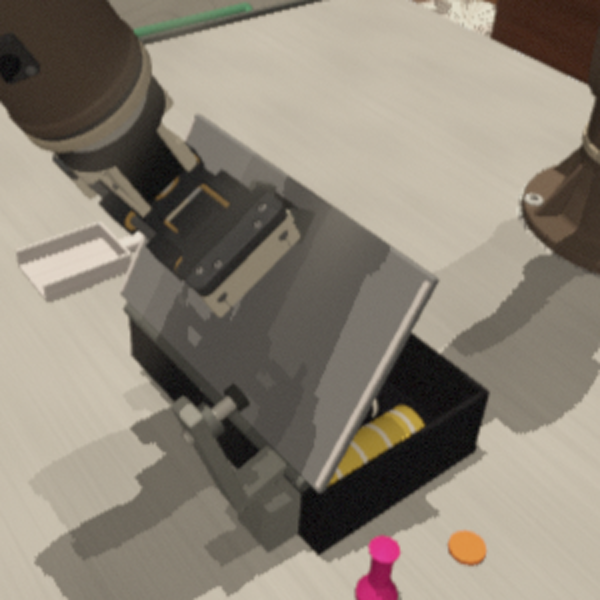

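View pics/top7.png

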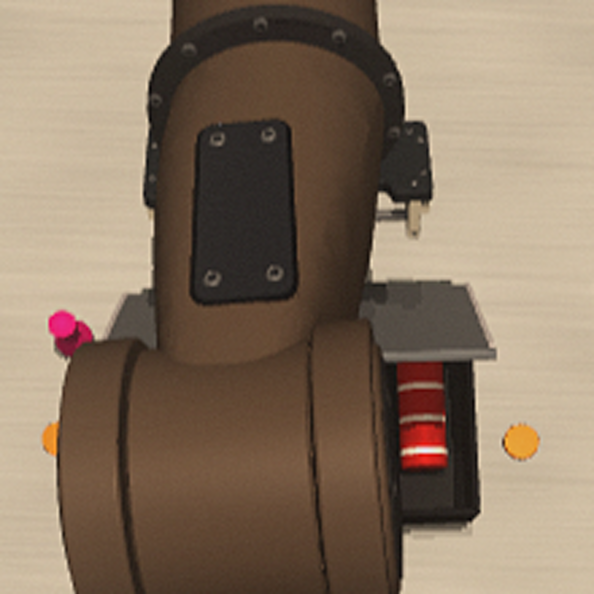

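>>> move_arm --series '[{"x": 0, "y": 0, "z": 0, "rx": 0, "ry": 0, "rz": 0}, {"x": 0, "y": 0, "z": 0, "rx": 0, "ry": 0, "rz": 0}, {"x": 0, "y": 0, "z": 0, "rx": 0, "ry": 0, "rz": 0}, {"x": 0, "y": 0, "z": 0, "rx": 0, "ry": 0, "rz": 0}]' --jaw 7.0

```text
clock: 9.1
position: [0.5964, 0.0288, 0.2146]
ee_rot: [-0.799, -0.849, 1.454]
force: [0.3, -0.3, -0.7]
width: 0.71
```

```bash
python3 -c "
from h import *
st()
cv2.imwrite('pics/w8.png',arm.get_image('wrist'))
"
```

```text
t 9.1 rel hinge mm [ -1.8   1.9 137.6] tilt -0.519 F(rack) [ 0.26 -0.34 -0.74] w 0.71
   tool x in rack [0.001 1.    0.005] q [-0.17  0.74  0.11  1.24 -0.09  1.69  1.56]
```

View pics/w8.png

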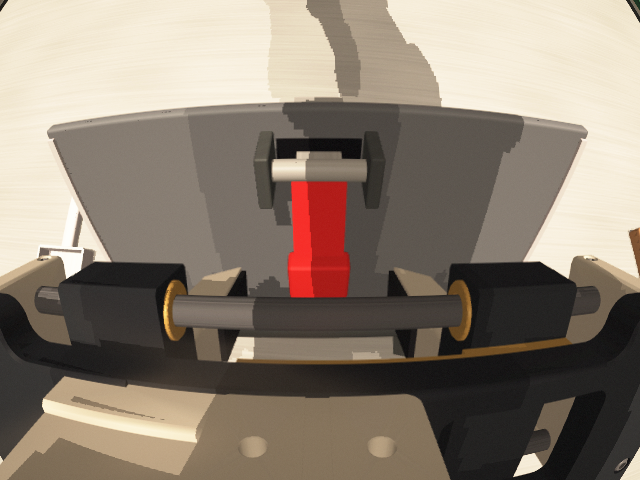

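>>> move_arm --series '[{"x": 0, "y": -4, "z": 0, "rx": 0, "ry": 0, "rz": 0}, {"x": 0, "y": -5, "z": 0, "rx": 0, "ry": 0, "rz": 0}, {"x": 0, "y": -5, "z": 0, "rx": 0, "ry": 0, "rz": 0}, {"x": 0, "y": -4, "z": 0, "rx": -0.1, "ry": 0, "rz": 0}]' --jaw 0

```text
clock: 9.65
position: [0.6759, 0.0323, 0.359]
ee_rot: [-0.883, -0.938, 1.416]
force: [0.6, 0.0, 0.3]
width: 0.38
```

```bash
cat >> h.py <<'E'
def W(x,y,z,a): return (H+(ex*x+ey*y+ez*z)/1000,Rt(a))
E
python3 -c "
from h import *
st()
rows(line(*W(-70,30,330,0.1),4)); print()
rows(line(*W(-230,50,290,.5),8))
"
```

```text
t 9.65 rel hinge mm [ 77.7   1.2 282. ] tilt -0.406 F(rack) [ 0.58 -0.03  0.33] w 0.38
   tool x in rack [0.    1.    0.005] q [-0.18  0.77  0.17  0.8  -0.12  1.99  1.57]
{'x': 0.72, 'y': 0.36, 'z': 3.87, 'rx': -0.126, 'ry': 0.0, 'rz': 0.001}
{'x': 0.72, 'y': -0.13, 'z': 3.88, 'rx': -0.126, 'ry': 0.0, 'rz': 0.001}
{'x': 0.72, 'y': -0.62, 'z': 3.83, 'rx': -0.126, 'ry': 0.0, 'rz': 0.001}
{'x': 0.72, 'y': -1.1, 'z': 3.72, 'rx': -0.126, 'ry': 0.0, 'rz': 0.001}

{'x': 0.61, 'y': 1.43, 'z': 3.57, 'rx': -0.113, 'ry': -0.0, 'rz': 0.001}
{'x': 0.61, 'y': 1.02, 'z': 3.71, 'rx': -0.113, 'ry': -0.0, 'rz': 0.001}
{'x': 0.61, 'y': 0.59, 'z': 3.8, 'rx': -0.113, 'ry': -0.0, 'rz': 0.001}
{'x': 0.61, 'y': 0.16, 'z': 3.84, 'rx': -0.113, 'ry': -0.0, 'rz': 0.001}
{'x': 0.61, 'y': -0.28, 'z': 3.84, 'rx': -0.113, 'ry': -0.0, 'rz': 0.001}
{'x': 0.61, 'y': -0.71, 'z': 3.78, 'rx': -0.113, 'ry': -0.0, 'rz': 0.001}
{'x': 0.61, 'y': -1.13, 'z': 3.68, 'rx': -0.113, 'ry': -0.0, 'rz': 0.001}
{'x': 0.61, 'y': -1.54, 'z': 3.52, 'rx': -0.113, 'ry': -0.0, 'rz': 0.001}
```

>>> move_arm --series '[{"x": 0.7, "y": 0.3, "z": 3.5, "rx": -0.12, "ry": 0, "rz": 0}, {"x": 0.7, "y": 0, "z": 3.9, "rx": -0.12, "ry": 0, "rz": 0}, {"x": 0.7, "y": -0.6, "z": 3.8, "rx": -0.12, "ry": 0, "rz": 0}, {"x": 0.7, "y": -1.1, "z": 3.7, "rx": -0.12, "ry": 0, "rz": 0}, {"x": 0, "y": 0, "z": 0, "rx": 0, "ry": 0, "rz": 0}]'

```text
clock: 10.28
position: [0.53, 0.0535, 0.4063]
ee_rot: [-1.25, -1.328, 1.194]
force: [1.0, 0.8, -0.1]
width: 0.005
```

```bash
python3 -c "
from h import *
st()
rows(line(*W(-230,50,290,.55),4))
"
```

```text
t 10.275 rel hinge mm [-66.8  30.1 329.3] tilt 0.1 F(rack) [ 1.05  0.78 -0.06] w 0.005
   tool x in rack [-0.002  1.     0.006] q [-0.32  0.12  0.13  1.61 -0.01  1.31  1.44]
{'x': 0.5, 'y': 0.57, 'z': 4.16, 'rx': -0.112, 'ry': 0.0, 'rz': 0.002}
{'x': 0.5, 'y': 0.1, 'z': 4.19, 'rx': -0.112, 'ry': 0.0, 'rz': 0.002}
{'x': 0.5, 'y': -0.37, 'z': 4.18, 'rx': -0.112, 'ry': 0.0, 'rz': 0.002}
{'x': 0.5, 'y': -0.84, 'z': 4.11, 'rx': -0.112, 'ry': 0.0, 'rz': 0.002}
```

>>> move_arm --series '[{"x": 0.5, "y": 0.6, "z": 4.2, "rx": -0.1, "ry": 0, "rz": 0}, {"x": 0.5, "y": 0.1, "z": 4.2, "rx": -0.1, "ry": 0, "rz": 0}, {"x": 0.5, "y": -0.4, "z": 4.2, "rx": -0.1, "ry": 0, "rz": 0}, {"x": 0.5, "y": -0.8, "z": 4.1, "rx": -0.1, "ry": 0, "rz": 0}, {"x": 0, "y": 0, "z": 0, "rx": 0, "ry": 0, "rz": 0}]'

```text
clock: 10.9
position: [0.3637, 0.0652, 0.3661]
ee_rot: [-1.534, -1.624, 0.951]
force: [1.0, -0.3, 0.2]
width: 0.006
```

```bash
python3 -c "
from h import *
st()
rows(line(*W(-215,50,190,.5),3))
cv2.imwrite('pics/w9.png',arm.get_image('wrist'))
im=arm.get_image('scene')
cv2.imwrite('pics/sc9.png',cv2.resize(im[100:400,200:500],None,fx=2,fy=2,interpolation=cv2.INTER_CUBIC))
cv2.imwrite('pics/top9.png',cv2.resize(arm.get_image('top')[100:320,180:400],None,fx=2.7,fy=2.7,interpolation=cv2.INTER_CUBIC))
"
```

```text
t 10.9 rel hinge mm [-232.3   50.6  289.1] tilt 0.508 F(rack) [ 0.97 -0.35  0.24] w 0.006
   tool x in rack [-0.002  1.     0.003] q [-0.36 -0.39 -0.11  2.23  0.21  0.84  1.05]
{'x': -0.03, 'y': 3.17, 'z': 1.1, 'rx': 0.003, 'ry': 0.0, 'rz': 0.001}
{'x': -0.03, 'y': 3.17, 'z': 1.09, 'rx': 0.003, 'ry': 0.0, 'rz': 0.001}
{'x': -0.02, 'y': 3.17, 'z': 1.09, 'rx': 0.003, 'ry': 0.0, 'rz': 0.001}
```

View pics/sc9.png

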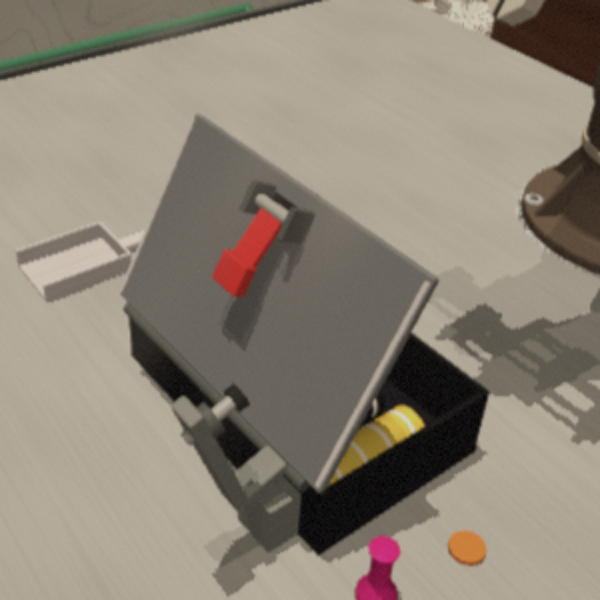

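View pics/w9.png

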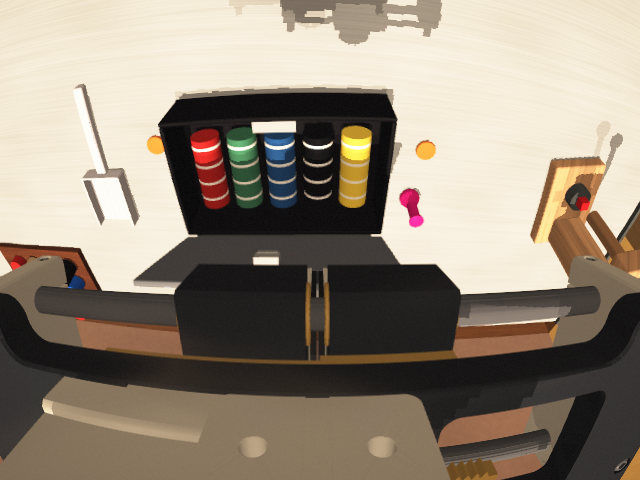

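View pics/top9.png

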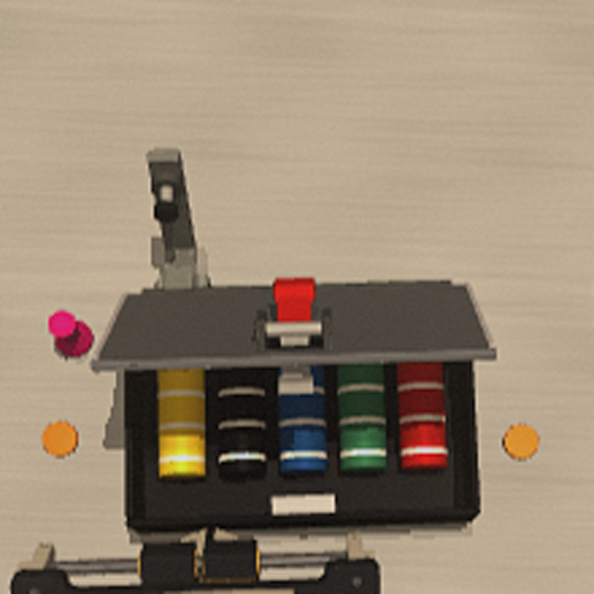

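```bash
python3 -c "
from h import *
def tri(a,b):
  o1,d1=ray('scene',a);o2,d2=ray('top',b)
  A=np.column_stack([d1,-d2]);t=np.linalg.lstsq(A,o2-o1,rcond=None)[0]
  X=(o1+d1*t[0]+o2+d2*t[1])/2;g=np.linalg.norm(o1+d1*t[0]-o2-d2*t[1])
  d=X-H;r=np.array([d@ex,d@ey,d[2]])*1000;return r.round(1),round(g*1000,1),round(np.arctan2(r[2],-r[0])-.08,3)
s=lambda u,v:(200+u/2,100+v/2)
t=lambda u,v:(180+u/2.7,100+v/2.7)
print('tip',tri(s(238,402),t(166,209)))
print('base',tri(s(218,413),t(166,190)))
print('posttop',tri(s(188,405),t(164,153)))
"
```

```text
tip (array([47.9, 97.4, 86.5]), np.float64(5.3), np.float64(1.997))
base (array([63.6, 97.1, 85.1]), np.float64(4.4), np.float64(2.133))
posttop (array([ 85.9,  95.8, 105.2]), np.float64(3.9), np.float64(2.176))
```

>>> move_arm --series '[{"x": 0, "y": 3.1, "z": 1.1, "rx": 0, "ry": 0, "rz": 0}, {"x": 0, "y": 3.1, "z": 1.1, "rx": 0, "ry": 0, "rz": 0}, {"x": 0, "y": 3.1, "z": 1.1, "rx": -0.04, "ry": 0, "rz": 0}, {"x": 0, "y": 0, "z": 0, "rx": 0, "ry": 0, "rz": 0}]'

```text
clock: 11.55
position: [0.394, 0.07, 0.2733]
ee_rot: [-1.561, -1.65, 0.913]
force: [0.0, -0.3, 0.3]
width: 0.007
```

```bash
python3 -c "
from h import *
st()
rows(line(*W(-125,50,125,.55),4))
"
```

```text
t 11.55 rel hinge mm [-201.8   53.8  196.3] tilt 0.55 F(rack) [ 0.02 -0.35  0.27] w 0.007
   tool x in rack [0.003 1.    0.01 ] q [-0.29 -0.24 -0.17  2.41  0.36  0.48  0.88]
{'x': -0.11, 'y': 2.52, 'z': -0.71, 'rx': -0.0, 'ry': -0.002, 'rz': 0.002}
{'x': -0.1, 'y': 2.52, 'z': -0.71, 'rx': -0.0, 'ry': -0.002, 'rz': 0.002}
{'x': -0.1, 'y': 2.52, 'z': -0.71, 'rx': -0.0, 'ry': -0.002, 'rz': 0.002}
{'x': -0.1, 'y': 2.52, 'z': -0.71, 'rx': -0.0, 'ry': -0.002, 'rz': 0.002}
```

>>> move_arm --series '[{"x": -0.1, "y": 2.5, "z": -0.7, "rx": 0, "ry": 0, "rz": 0}, {"x": -0.1, "y": 2.5, "z": -0.7, "rx": 0, "ry": 0, "rz": 0}, {"x": -0.1, "y": 2.5, "z": -0.7, "rx": 0, "ry": 0, "rz": 0}, {"x": -0.1, "y": 2.4, "z": -0.7, "rx": 0, "ry": 0, "rz": 0}, {"x": 0, "y": 0, "z": 0, "rx": 0, "ry": 0, "rz": 0}]'

```text
clock: 12.18
position: [0.4851, 0.0703, 0.2108]
ee_rot: [-1.573, -1.648, 0.906]
force: [0.4, -0.2, 0.1]
width: 0.002
```

```bash
python3 -c "
from h import *
st()
rows(line(*W(-84,50,125,.55),4))
im=arm.get_image('scene')
cv2.imwrite('pics/sc10.png',cv2.resize(im[100:400,200:500],None,fx=2,fy=2,interpolation=cv2.INTER_CUBIC))
"
```

```text
t 12.175 rel hinge mm [-110.8   49.3  133.8] tilt 0.558 F(rack) [ 0.38 -0.25  0.13] w 0.002
   tool x in rack [0.011 1.    0.008] q [-0.17  0.04 -0.21  2.37  0.76  0.26  0.54]
{'x': 0.02, 'y': 0.54, 'z': -0.45, 'rx': 0.002, 'ry': -0.003, 'rz': 0.0}
{'x': 0.02, 'y': 0.54, 'z': -0.45, 'rx': 0.002, 'ry': -0.003, 'rz': 0.0}
{'x': 0.02, 'y': 0.54, 'z': -0.45, 'rx': 0.002, 'ry': -0.003, 'rz': 0.0}
{'x': 0.02, 'y': 0.54, 'z': -0.46, 'rx': 0.002, 'ry': -0.003, 'rz': 0.0}
```

View pics/sc10.png

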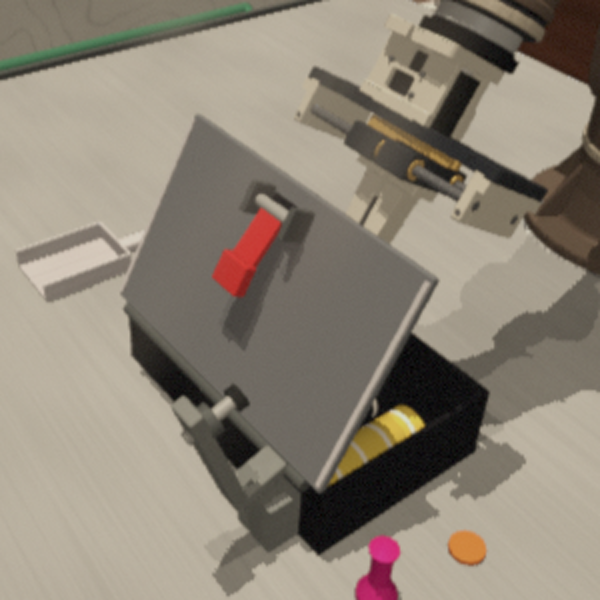

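>>> move_arm --series '[{"x": 0, "y": 0.5, "z": -0.7, "rx": 0, "ry": 0, "rz": 0}, {"x": 0, "y": 0.5, "z": -0.7, "rx": 0, "ry": 0, "rz": 0}, {"x": 0, "y": 0.5, "z": -0.7, "rx": 0, "ry": 0, "rz": 0}, {"x": 0, "y": 0.4, "z": -0.7, "rx": 0, "ry": 0, "rz": 0}, {"x": 0, "y": 0.4, "z": -0.7, "rx": 0, "ry": 0, "rz": 0}]'

```text
clock: 12.85
position: [0.5275, 0.0717, 0.2123]
ee_rot: [-1.576, -1.647, 0.907]
force: [-6.3, -0.4, 1.4]
width: 0.002
```

```bash
python3 -c "
from h import *
st()
im=arm.get_image('scene')
cv2.imwrite('pics/sc11.png',cv2.resize(im[100:400,200:500],None,fx=2,fy=2,interpolation=cv2.INTER_CUBIC))
"
```

```text
t 12.85 rel hinge mm [-68.4  48.4 135.3] tilt 0.559 F(rack) [-6.3  -0.08  1.4 ] w 0.002
   tool x in rack [0.012 1.    0.005] q [-0.15  0.11 -0.2   2.29  0.73  0.26  0.6 ]
```

View pics/sc11.png

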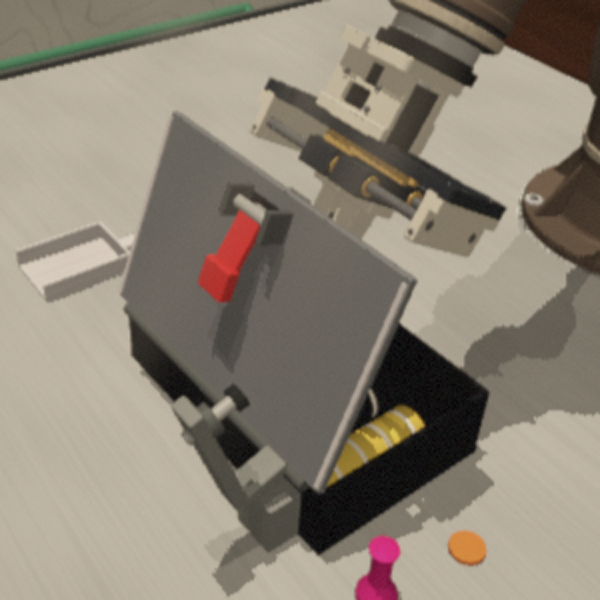

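>>> move_arm --series '[{"x": 0, "y": 0.4, "z": -0.7, "rx": 0, "ry": 0, "rz": 0}, {"x": 0, "y": 0.4, "z": -0.7, "rx": 0.02, "ry": 0, "rz": 0}, {"x": 0, "y": 0.4, "z": -0.7, "rx": 0.02, "ry": 0, "rz": 0}, {"x": 0, "y": 0.4, "z": -0.7, "rx": 0.02, "ry": 0, "rz": 0}, {"x": 0, "y": 0.4, "z": -0.7, "rx": 0.02, "ry": 0, "rz": 0}]'

```text
clock: 13.52
position: [0.5664, 0.073, 0.2119]
ee_rot: [-1.518, -1.587, 0.968]
force: [-4.5, -0.1, 3.1]
width: 0.004
```

```bash
python3 -c "
from h import *
st()
im=arm.get_image('scene')
cv2.imwrite('pics/sc12.png',cv2.resize(im[100:400,200:500],None,fx=2,fy=2,interpolation=cv2.INTER_CUBIC))
"
```

```text
t 13.525 rel hinge mm [-29.4  47.7 134.9] tilt 0.472 F(rack) [-4.51  0.17  3.11] w 0.004
   tool x in rack [0.011 1.    0.003] q [-0.03  0.2  -0.3   2.14  0.47  0.39  0.9 ]
```

View pics/sc12.png

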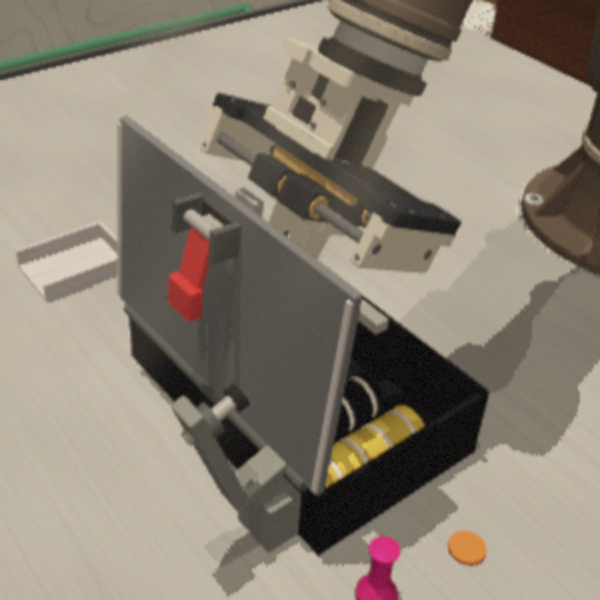

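>>> move_arm --series '[{"x": 0, "y": 0.25, "z": -0.5, "rx": 0, "ry": 0, "rz": 0}, {"x": 0, "y": 0.25, "z": -0.5, "rx": 0, "ry": 0, "rz": 0}, {"x": 0, "y": 0.25, "z": -0.5, "rx": 0, "ry": 0, "rz": 0}, {"x": 0, "y": 0.25, "z": -0.5, "rx": 0, "ry": 0, "rz": 0}, {"x": 0, "y": 0, "z": 0, "rx": 0, "ry": 0, "rz": 0}]'

```text
clock: 14.2
position: [0.5903, 0.0742, 0.2118]
ee_rot: [-1.518, -1.586, 0.969]
force: [-0.8, -0.1, -0.2]
width: 0.003
```

```bash
python3 -c "
from h import *
st()
im=arm.get_image('scene')
cv2.imwrite('pics/sc13.png',cv2.resize(im[130:360,230:460],None,fx=2.6,fy=2.6,interpolation=cv2.INTER_CUBIC))
cv2.imwrite('pics/top13.png',cv2.resize(arm.get_image('top')[120:270,190:390],None,fx=3.5,fy=3.5,interpolation=cv2.INTER_CUBIC))
"
```

```text
t 14.2 rel hinge mm [ -5.5  47.6 134.8] tilt 0.471 F(rack) [-0.81 -0.02 -0.25] w 0.003
   tool x in rack [0.011 1.    0.003] q [-0.02  0.24 -0.3   2.09  0.47  0.41  0.92]
```

View pics/sc13.png

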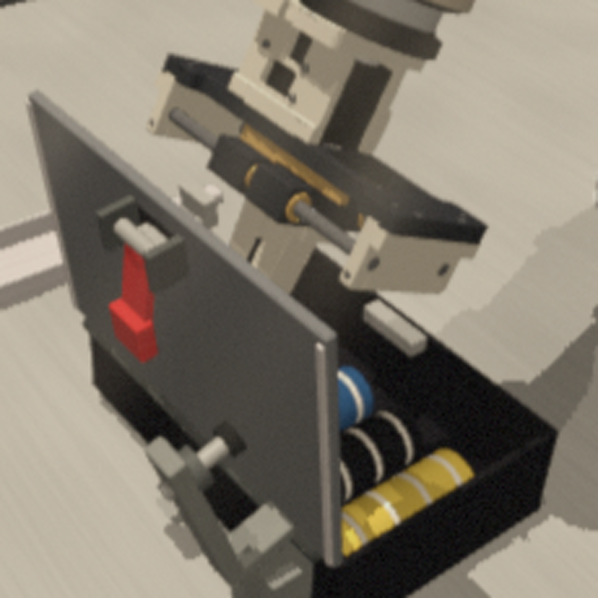

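View pics/top13.png

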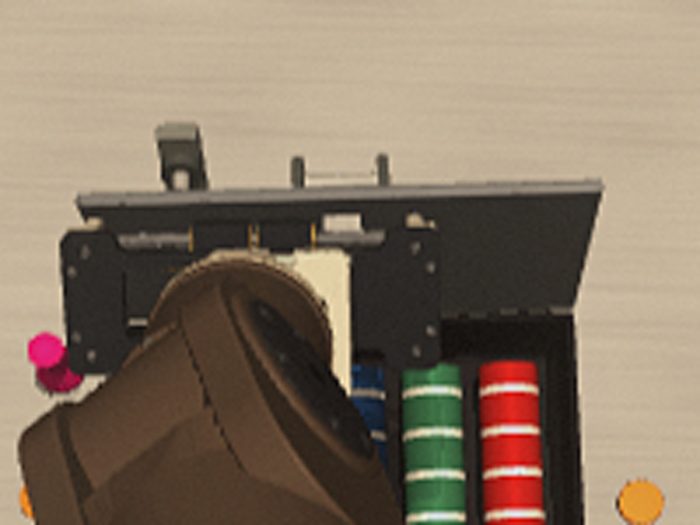

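```bash
cat >> h.py <<'E'
def lidpt(th,s,y,n):
    c,sn=np.cos(th),np.sin(th)
    return H+(ex*(-s*c+n*sn)+ey*y+ez*(s*sn+n*c))/1000
E
python3 -c "
from h import *
for th in np.arange(1.5,2.01,.05):
  f=lambda n,p,a,k:((proj(n,p)-a)*k).round(0)
  print(round(th,2),'scene +y edge corner under/top',f('scene',lidpt(th,180,140,0),(230,130),2.6),f('scene',lidpt(th,180,140,8),(230,130),2.6),'-y top',f('scene',lidpt(th,180,-140,8),(230,130),2.6),'TOP -y under/top',f('top',lidpt(th,180,-140,0),(190,120),3.5),f('top',lidpt(th,180,-140,8),(190,120),3.5))
"
```

```text
1.5 scene +y edge corner under/top [386. 303.] [374. 309.] -y top [69. 72.] TOP -y under/top [607. 251.] [606. 236.]
1.55 scene +y edge corner under/top [372. 310.] [359. 316.] -y top [57. 76.] TOP -y under/top [606. 234.] [605. 219.]
1.6 scene +y edge corner under/top [357. 317.] [344. 324.] -y top [44. 81.] TOP -y under/top [605. 218.] [605. 203.]
1.65 scene +y edge corner under/top [343. 325.] [329. 333.] -y top [31. 86.] TOP -y under/top [604. 202.] [604. 188.]
1.7 scene +y edge corner under/top [327. 334.] [314. 342.] -y top [18. 92.] TOP -y under/top [603. 186.] [602. 173.]
1.75 scene +y edge corner under/top [312. 344.] [298. 353.] -y top [ 5. 99.] TOP -y under/top [602. 171.] [601. 158.]
1.8 scene +y edge corner under/top [297. 354.] [283. 364.] -y top [ -8. 107.] TOP -y under/top [601. 156.] [600. 144.]
1.85 scene +y edge corner under/top [281. 366.] [268. 376.] -y top [-20. 115.] TOP -y under/top [600. 142.] [599. 130.]
1.9 scene +y edge corner under/top [266. 378.] [252. 389.] -y top [-33. 123.] TOP -y under/top [599. 129.] [597. 117.]
1.95 scene +y edge corner under/top [251. 390.] [237. 402.] -y top [-45. 133.] TOP -y under/top [597. 116.] [596. 105.]
2.0 scene +y edge corner under/top [236. 404.] [222. 416.] -y top [-57. 143.] TOP -y under/top [596. 104.] [595.  93.]
```

>>> move_arm --series '[{"x": 0, "y": 0.2, "z": -0.4, "rx": 0, "ry": 0, "rz": 0}, {"x": 0, "y": 0.2, "z": -0.4, "rx": 0, "ry": 0, "rz": 0}, {"x": 0, "y": 0.2, "z": -0.4, "rx": 0, "ry": 0, "rz": 0}, {"x": 0, "y": 0.2, "z": -0.4, "rx": 0, "ry": 0, "rz": 0}]'

```text
clock: 14.8
position: [0.6073, 0.0747, 0.2106]
ee_rot: [-1.516, -1.584, 0.972]
force: [-3.7, 0.4, -1.4]
width: 0.004
```

```bash
python3 -c "
from h import *
st()
im=arm.get_image('scene')
cv2.imwrite('pics/sc14.png',cv2.resize(im[130:360,230:460],None,fx=2.6,fy=2.6,interpolation=cv2.INTER_CUBIC))
cv2.imwrite('pics/top14.png',cv2.resize(arm.get_image('top')[120:270,190:390],None,fx=3.5,fy=3.5,interpolation=cv2.INTER_CUBIC))
"
```

```text
t 14.8 rel hinge mm [ 11.5  47.2 133.6] tilt 0.468 F(rack) [-3.71  0.58 -1.45] w 0.004
   tool x in rack [0.011 1.    0.002] q [-0.02  0.27 -0.3   2.05  0.47  0.42  0.94]
```

View pics/sc14.png

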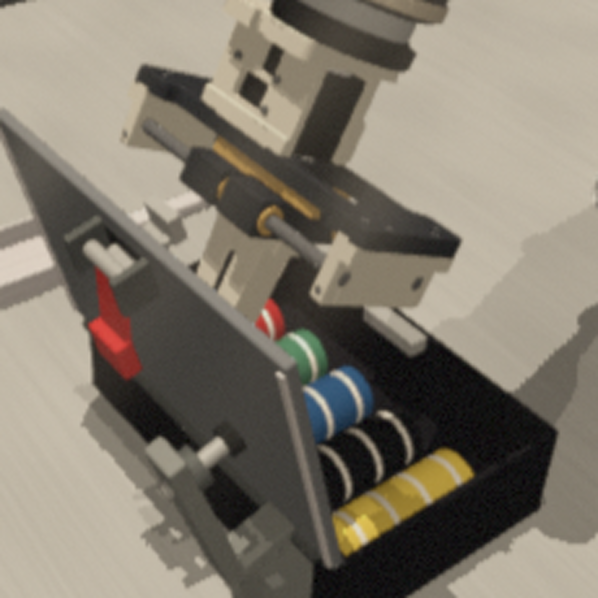

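View pics/top14.png

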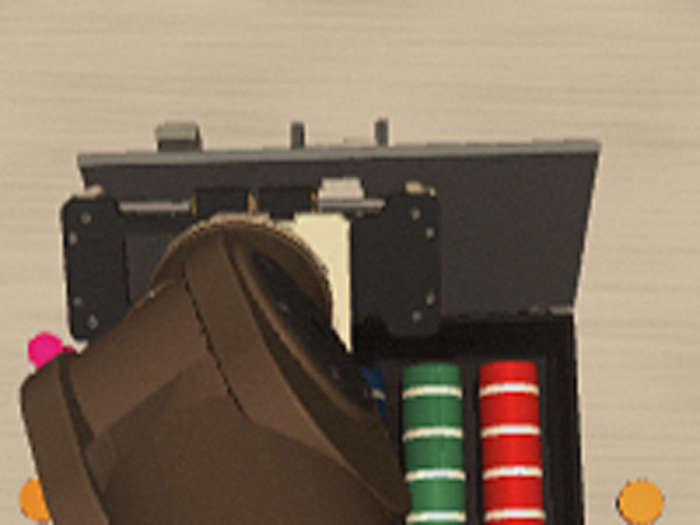

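>>> move_arm --series '[{"x": 0, "y": 0.1, "z": -0.3, "rx": 0, "ry": 0, "rz": 0}, {"x": 0, "y": 0.1, "z": -0.3, "rx": 0, "ry": 0, "rz": 0}]'

```text
clock: 15.15
position: [0.6142, 0.0747, 0.2118]
ee_rot: [-1.517, -1.584, 0.971]
force: [-3.4, 0.4, -2.0]
width: 0.005
```

```bash
python3 -c "
from h import *
st()
im=arm.get_image('scene')
cv2.imwrite('pics/sc15.png',cv2.resize(im[230:350,250:370],None,fx=5,fy=5,interpolation=cv2.INTER_CUBIC))
"
```

```text
t 15.15 rel hinge mm [ 18.3  46.8 134.8] tilt 0.468 F(rack) [-3.37  0.62 -2.04] w 0.005
   tool x in rack [0.011 1.    0.002] q [-0.02  0.27 -0.3   2.03  0.46  0.43  0.94]
```

View pics/sc15.png

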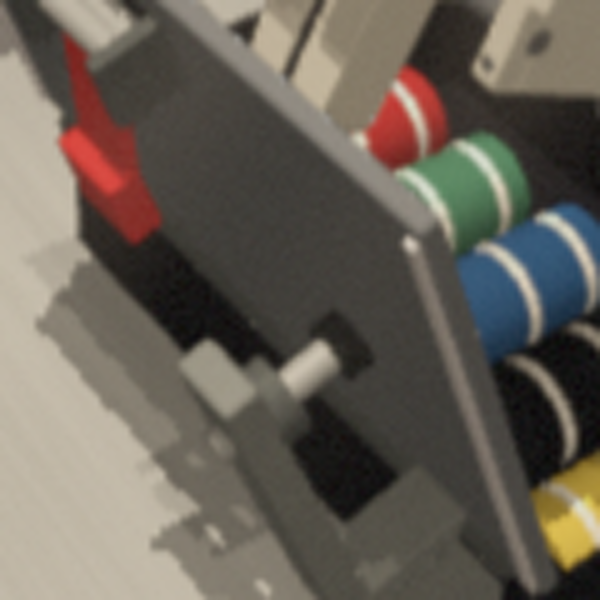

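```bash
python3 -c "
from h import *
for th in [1.86,1.9,1.95,2.]:
  print(th,((proj('scene',lidpt(th,100,96,8))-(250,230))*5).round(0))
"
```

```text
1.86 [368. 313.]
1.9 [357. 323.]
1.95 [343. 335.]
2.0 [329. 348.]
```

>>> move_arm --series '[{"x": 0, "y": 0.1, "z": -0.25, "rx": 0, "ry": 0, "rz": 0}, {"x": 0, "y": 0.1, "z": -0.25, "rx": 0, "ry": 0, "rz": 0}]'

```text
clock: 15.45
position: [0.6203, 0.0748, 0.2126]
ee_rot: [-1.517, -1.584, 0.971]
force: [-3.3, -0.2, -0.8]
width: 0.006
```

```bash
python3 -c "
from h import *
st()
im=arm.get_image('scene')
cv2.imwrite('pics/sc16.png',cv2.resize(im[230:350,250:370],None,fx=5,fy=5,interpolation=cv2.INTER_CUBIC))
"
```

```text
t 15.45 rel hinge mm [ 24.5  46.6 135.6] tilt 0.469 F(rack) [-3.31 -0.01 -0.84] w 0.006
   tool x in rack [0.011 1.    0.002] q [-0.01  0.28 -0.3   2.02  0.46  0.43  0.95]
```

View pics/sc16.png

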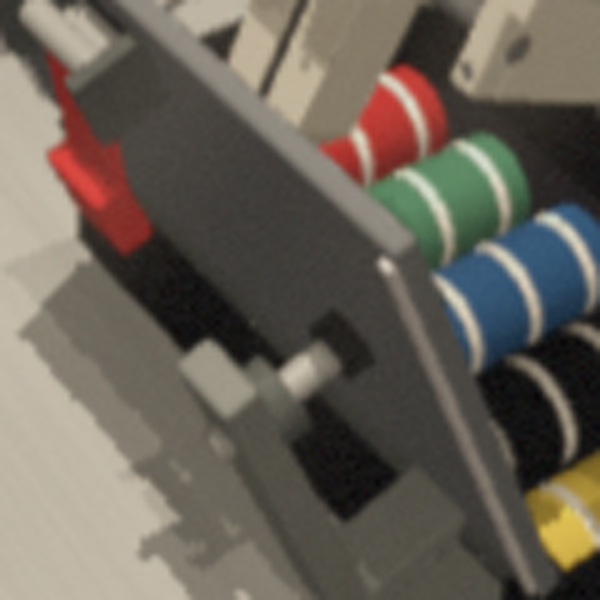

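>>> move_arm --series '[{"x": 0, "y": 0.1, "z": -0.2, "rx": 0, "ry": 0, "rz": 0}, {"x": 0, "y": 0.1, "z": -0.2, "rx": 0, "ry": 0, "rz": 0}]'

```text
clock: 15.75
position: [0.6254, 0.075, 0.2127]
ee_rot: [-1.517, -1.584, 0.97]
force: [-3.4, 0.1, -1.2]
width: 0.003
```

```bash
python3 -c "
from h import *
st()
im=arm.get_image('scene')
cv2.imwrite('pics/sc17.png',cv2.resize(im[230:350,250:370],None,fx=5,fy=5,interpolation=cv2.INTER_CUBIC))
"
```

```text
t 15.75 rel hinge mm [ 29.5  46.5 135.7] tilt 0.469 F(rack) [-3.38  0.27 -1.18] w 0.003
   tool x in rack [0.011 1.    0.002] q [-0.01  0.29 -0.3   2.01  0.46  0.44  0.95]
```

View pics/sc17.png

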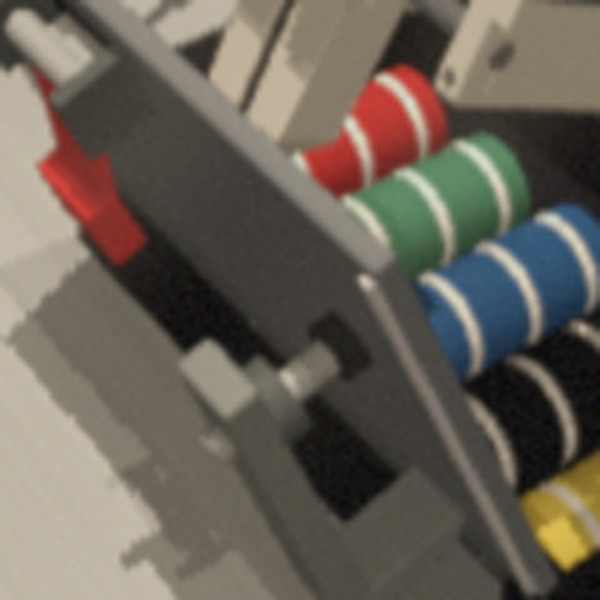

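>>> move_arm --series '[{"x": 0, "y": 0.1, "z": -0.2, "rx": 0, "ry": 0, "rz": 0}, {"x": 0, "y": 0.1, "z": -0.2, "rx": 0, "ry": 0, "rz": 0}]'

```text
clock: 16.05
position: [0.6295, 0.0751, 0.2122]
ee_rot: [-1.517, -1.583, 0.972]
force: [-5.5, -0.5, -1.9]
width: 0.005
```

```bash
python3 -c "
from h import *
st()
im=arm.get_image('scene')
c=cv2.resize(im[230:350,250:370],None,fx=5,fy=5,interpolation=cv2.INTER_CUBIC)
cv2.imwrite('pics/sc18.png',c)
a=cv2.imread('pics/sc15.png')
cv2.imwrite('pics/cmp18.png',np.hstack([cv2.resize(x[290:440,220:420],None,fx=1.9,fy=1.9) for x in (a,c)]))
"
```

```text
t 16.05 rel hinge mm [ 33.6  46.4 135.2] tilt 0.468 F(rack) [-5.5  -0.24 -1.92] w 0.005
   tool x in rack [0.011 1.    0.002] q [-0.01  0.3  -0.3   2.    0.46  0.44  0.96]
```

View pics/sc18.png

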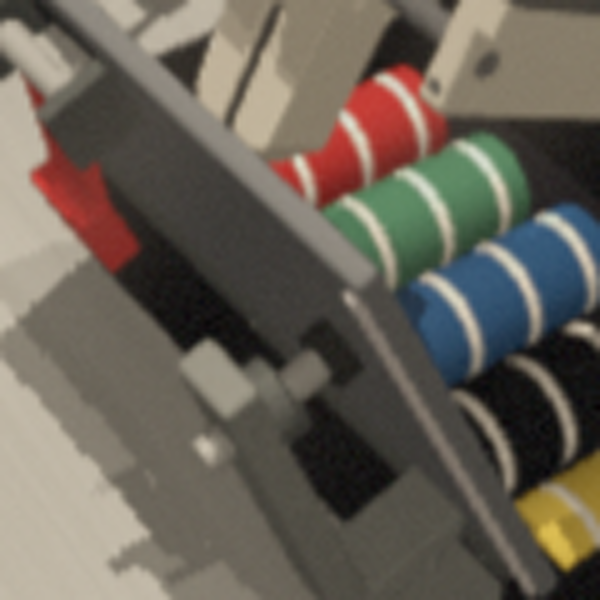

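View pics/cmp18.png

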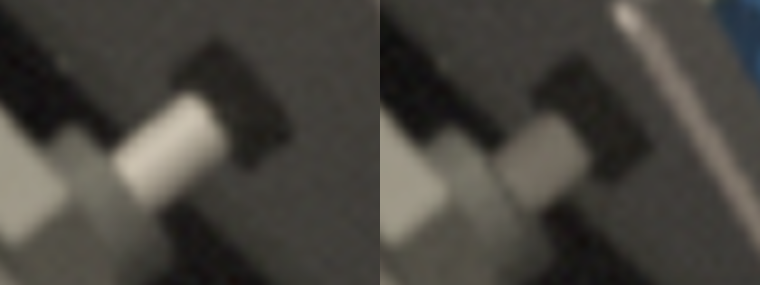

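>>> move_arm --series '[{"x": 0, "y": 0.1, "z": -0.15, "rx": 0, "ry": 0, "rz": 0}, {"x": 0, "y": 0, "z": 0, "rx": 0, "ry": 0, "rz": 0}]'

```text
clock: 16.35
position: [0.631, 0.0752, 0.2114]
ee_rot: [-1.516, -1.582, 0.973]
force: [-4.0, -0.6, 0.1]
width: 0.005
```

```bash
python3 -c "
from h import *
st()
im=arm.get_image('scene')
c=cv2.resize(im[230:350,250:370],None,fx=5,fy=5,interpolation=cv2.INTER_CUBIC)
cv2.imwrite('pics/sc19.png',c)
a=cv2.imread('pics/sc15.png')
cv2.imwrite('pics/cmp19.png',np.hstack([cv2.resize(x[290:440,220:420],None,fx=1.9,fy=1.9) for x in (a,c)]))
"
```

```text
t 16.35 rel hinge mm [ 35.1  46.4 134.4] tilt 0.466 F(rack) [-4.02 -0.4   0.07] w 0.005
   tool x in rack [0.011 1.    0.002] q [-0.01  0.3  -0.3   1.99  0.46  0.44  0.96]
```

View pics/cmp19.png

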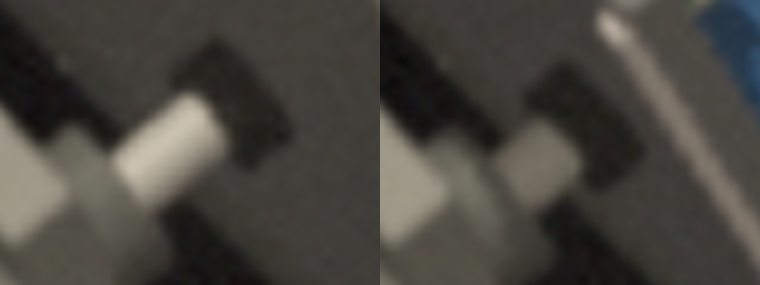

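>>> move_arm --series '[{"x": 0, "y": -0.2, "z": 0.4, "rx": 0, "ry": 0, "rz": 0}, {"x": 0, "y": -0.4, "z": 0.8, "rx": 0, "ry": 0, "rz": 0}, {"x": 0, "y": -1, "z": 2, "rx": 0, "ry": 0, "rz": 0}, {"x": 0, "y": -1.5, "z": 3, "rx": 0, "ry": 0, "rz": 0}, {"x": 0, "y": -1.5, "z": 2, "rx": 0, "ry": 0, "rz": 0}, {"x": 0, "y": 0, "z": 0, "rx": 0, "ry": 0, "rz": 0}]'

```text
clock: 17.15
position: [0.5371, 0.0721, 0.2191]
ee_rot: [-1.521, -1.591, 0.964]
force: [0.6, 0.1, 0.1]
width: 0.003
```

```bash
python3 -c "
from h import *
st()
full=arm.get_image('scene'); im=full
cv2.imwrite('pics/sc20f.png',full)
c=cv2.resize(im[230:350,250:370],None,fx=5,fy=5,interpolation=cv2.INTER_CUBIC)
cv2.imwrite('pics/sc20.png',c)
a=cv2.imread('pics/sc15.png');b=cv2.imread('pics/sc19.png')
cv2.imwrite('pics/cmp20.png',np.hstack([cv2.resize(x[290:440,220:420],None,fx=1.3,fy=1.3) for x in (a,b,c)]))
cv2.imwrite('pics/top20.png',arm.get_image('top'))
"
```

```text
t 17.15 rel hinge mm [-58.8  48.3 142.1] tilt 0.477 F(rack) [0.61 0.08 0.14] w 0.003
   tool x in rack [0.011 1.    0.004] q [-0.02  0.14 -0.31  2.19  0.45  0.39  0.9 ]
```

View pics/cmp20.png

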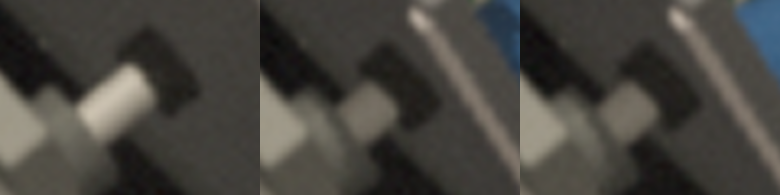

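View pics/sc20f.png

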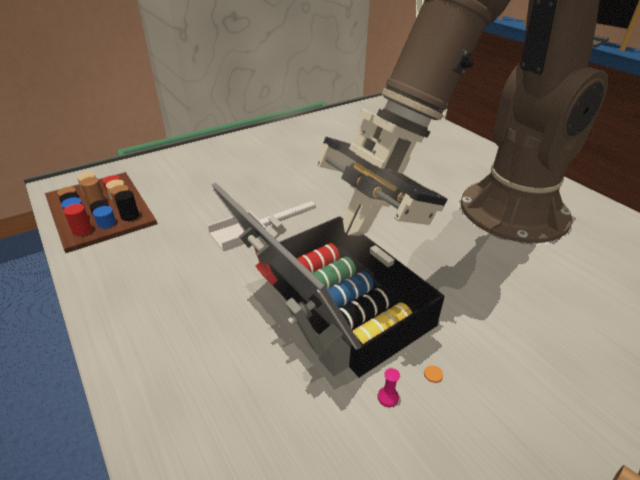

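View pics/top20.png

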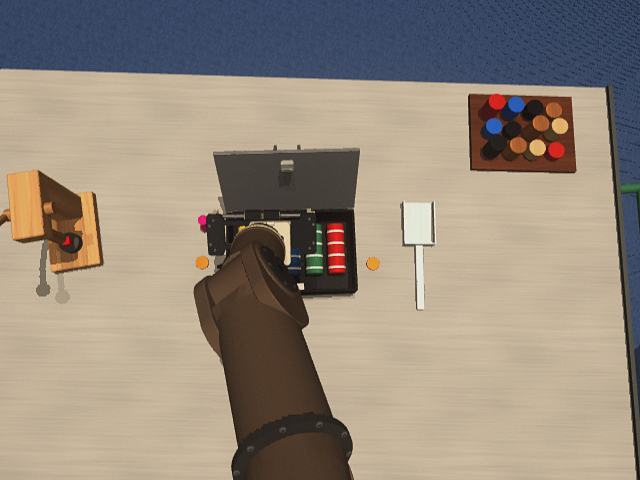

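>>> move_arm --series '[{"x": 0, "y": -3, "z": 2, "rx": 0, "ry": 0, "rz": 0}, {"x": 0, "y": -4, "z": 2, "rx": 0, "ry": 0, "rz": 0}, {"x": 0, "y": -3, "z": 1, "rx": 0, "ry": 0, "rz": 0}, {"x": 0, "y": 0, "z": 0, "rx": 0, "ry": 0, "rz": 0}, {"x": 0, "y": 0, "z": 0, "rx": 0, "ry": 0, "rz": 0}, {"x": 0, "y": 0, "z": 0, "rx": 0, "ry": 0, "rz": 0}, {"x": 0, "y": 0, "z": 0, "rx": 0, "ry": 0, "rz": 0}, {"x": 0, "y": 0, "z": 0, "rx": 0, "ry": 0, "rz": 0}, {"x": 0, "y": 0, "z": 0, "rx": 0, "ry": 0, "rz": 0}]'

```text
clock: 18.38
position: [0.4528, 0.0689, 0.2855]
ee_rot: [-1.519, -1.591, 0.959]
force: [0.5, -0.7, -0.7]
width: 0.005
```

```bash
python3 -c "
from h import *
st()
im=arm.get_image('scene')
c=cv2.resize(im[230:350,250:370],None,fx=5,fy=5,interpolation=cv2.INTER_CUBIC)
cv2.imwrite('pics/sc21.png',c)
L=[cv2.imread(f'pics/sc{k}.png') for k in (15,16,17,18,19,20)]+[c]
t=L[4][310:395,295:365]
for k,x in zip((15,16,17,18,19,20,21),L):
  r=cv2.matchTemplate(x[270:430,260:420],t,cv2.TM_CCOEFF_NORMED);_,v,_,p=cv2.minMaxLoc(r);print(k,round(v,3),p)
print('ref press px/mm:', (proj('scene',lidpt(2.0,100,96,8))-proj('scene',lidpt(1.95,100,96,8)))*5/5)
cv2.imwrite('pics/cmp21.png',np.hstack([cv2.resize(x[200:500,200:500],None,fx=1.3,fy=1.3) for x in (L[4],c)]))
"
```

```text
t 18.375 rel hinge mm [-143.1   49.6  208.5] tilt 0.478 F(rack) [ 0.45 -0.73 -0.7 ] w 0.005
   tool x in rack [0.012 1.    0.008] q [ 0.03 -0.1  -0.37  2.23  0.18  0.55  1.14]
15 0.776 (49, 25)
16 0.829 (50, 28)
17 0.89 (50, 29)
18 0.975 (40, 35)
19 1.0 (35, 40)
20 0.997 (35, 40)
21 0.997 (35, 40)
ref press px/mm: [-2.68888658  2.61456248]
```

View pics/cmp21.png

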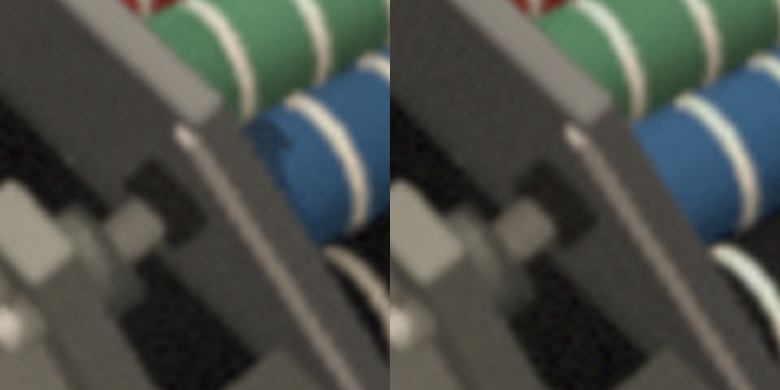

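```bash
python3 -c "
from h import *
arm.sign_off()"
```

```text
the job is handed in; nothing more can be done
```

The cover is open and standing against the buffer. I handed the job in at about 18.4 s of the 64 s; no verdict was reported.

**What I did:**
- I gripped the red block and lifted the paddle to about 0.42 rad with the cover shut. I then lifted it to its stop, so it carried the cover up to about 1.07 rad.
- I released the paddle and pushed the cover's underside over with closed fingers in steps of 2–8 mm.
- The cover met the buffer at about 1.94 rad. I stopped at about 1.98–2.0 rad and backed the arm off.

**Last checks:**
- **Buffer:** the pictures put it at about 5 mm pressed in, and the rise in push force agreed (about 4.8 mm). The cover and buffer did not move in the picture between backing off and about 1.2 s later.
- **Paddle:** it sprang down on release at about 1.1 rad, and still looked down after the cover was over. I did not measure its angle at the end.
- **Robot:** the fingers are well clear of the cover. The forces read under 1 N, which is the sensor noise.
- **Other items:** the lammers and scoop are where they started. The marker is standing in place in the scene view, though the gripper partly hid it in the last top view.
- **Latch force:** I could not read the pawl-to-keeper force directly. The wrist force was under about 4 N while the pawl could still be engaged.

**What disagreed:** the first wrist-camera fix of the block was about 7 mm off in y because the arm was still moving. A second fix, taken once the arm had settled, agreed with the top camera to about 2 mm. The very first move call was refused, because each row needs all six numbers. Nothing moved on that call.

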